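# Gauge two sample coupons in the taper slots

### The job

Two metal sample coupons stand on the bench: check their thickness in the taper gauge. Put first the thicker coupon upright into the widest slot, then the thinner one into the middle slot, each in the middle of its slot's length; lower each until the narrowing walls stop it, press it home with about 10 N (never more than 15 N) for half a second, and leave it standing wedged there. Where it stops must be felt, because the gauge's jaws are adjustable; leave the beaker, the Petri dish and the timer where they are.

Things in the scene. Friction and masses are not known exactly. Their poses are not given: they have to be found in the camera images.
- coupon_thick: the thicker steel sample coupon, a plain plate 50 mm wide (its x), 14 mm thick (its y), 65 mm tall (its z), about 0.12 kg, standing on edge; origin at the centre of its underside
- coupon_thin: the thinner steel sample coupon, a plain plate 50 mm wide (its x), 10 mm thick (its y), 65 mm tall (its z), about 0.12 kg, standing on edge; origin at the centre of its underside
- gauge: fixed taper gauge: grey base 100 (x) x 200 (y) x 10 mm, origin at the centre of its underside; three slots between white plastic jaws in a row, at y = +62 (widest), 0 (middle), -62 mm (narrowest). Each runs 70 mm along x, open-ended, 40 mm deep, narrowing downwards. The jaw on each slot's -y side is clamped up to 1.2 mm in or out of its middle setting, which is not given
- slot_wide (a point): centre of the widest slot's mouth, 50 mm above the bench, axes as the gauge's. Mouth 17 mm wide (+-1.2), 6 mm less at 40 mm depth; both walls lean alike. Above it a funnel 6 mm high, 27 mm wide at its top, where the jaws end. The 14 mm coupon's underside is stopped by the walls alone, 12 to 28 mm below this point, then resist with some 8 N per mm of push
- slot_mid (a point): centre of the middle slot's mouth, 50 mm above the bench, axes as the gauge's. Mouth 13 mm wide (+-1.2), 6 mm less at 40 mm depth; both walls lean alike. Above it a funnel 6 mm high, 23 mm wide at its top, where the jaws end. The 10 mm coupon's underside is stopped by the walls alone, 12 to 28 mm below this point, then resist with some 8 N per mm of push
- beaker_100: glass beaker, 50 mm across, 68 mm tall, loose bystander beyond the gauge; origin at the centre of its underside
- petri_a: 60 mm Petri dish, 14 mm tall, loose bystander; origin at the centre of its underside
- timer: white digital timer, 64 x 62 x 18 mm, loose bystander lying beyond the coupons; origin at the centre of its underside

How it is judged:
By the outcome, as a careful person would: the job done as asked, in the order asked, and still so for the second after the job is handed in, with the robot touching nothing.
It also fails if it takes over 61 s, if anything falls off the work surface, if the arm or the gripper's body presses on something with over 40 N, if the wrist force passes 120 N, or if a joint passes its speed limit or range.

### The arm

A 6-joint arm with a two-finger parallel gripper is mounted at the origin on a cart in front of the work surface, level with it; the furniture and walls round the work are solid. World frame = base frame: x ahead of the robot, y to its left, z up, the work surface at z = 0. Lengths are in m, angles in rad, forces in N, time in s.
With the tool pointing down it reaches from about 0.325 to 1 m from the base axis. Payload 5.1 kg.
Tool frame: the origin (TCP) lies between the finger pads; the fingertips stand r.tip_reach ahead of it and the grasp point (between the pads) lies 8 mm behind it (r.tip_reach is the distance from the TCP to the fingertips, in m); z points along the fingers, y is the line along which they close (so a half turn about z gives the same grasp; the last joint's range is limited). The gripper opens to 85 mm and grips with 20 to 120 N. Pads are 22 mm wide; open, the fingers measure 114 mm over their backs; the gripper's body (76 mm by 85 mm) begins 54 mm behind the grasp point. The pads swing forward as they close: fully open they stand 13 mm farther back than shut.
Start: joints at [-1.313, 0.124, 1.65, -0, 1.367, -0.083], TCP at [0.217, -0.613, 0.242] pointing down, gripper open.
Joint ranges: [-2.61, 2.61], [-1.02, 2.33], [0.03, 2.71], [-1.35, 4.49], [0.32, 2.68], [-2.91, 2.91]. Speed limits (rad/s): [2.57, 2.57, 3.14, 3.14, 3.14, 3.14].

### API

Orientations are given as a unit quaternion [w, x, y, z].
In Python, from plant import r gives the robot as it stands.
- The arm moves only by the tool jog_arm, never from a script. Its argument "deltas" is a list of rows, each an object of numbers: "x", "y", "z": the shift along the world's x, y, z each as a share of 0.06 m, from -1 to 1; "rx", "ry", "rz": the turn, a rotation vector about the world's x, y, z each as a share of 10 degrees, from -1 to 1; "hand": the opening, from 0 (shut) to 1 (fully open). A call has 1 to 20 rows; each row shifts and turns the commanded pose from where the row before left it; what a row does not reach is not made up. A row lasts 1/8 s, in which the tool goes at most 62.5 mm and 10.7 degrees, less where a joint would pass 70% of its speed; a pose out of reach is approached as far as the arm can. A call with a number of a shift or a turn outside -1 to 1 is refused whole. A call with a gripper value outside its range is refused whole. The fingers move at their own pace and stop on an object; "squeeze" is the grip in N (left out, the last holds). Time passes only in rows, so rows that do not move let the fingers close. It gives the time, the measured TCP pose, the force, the opening and the grip force at its end, in the units of the state.
- r.get_obs(): the state, without advancing time (a new reading comes with each control period).
- r.grab_frame(name): name is "side" or "top" or "wrist"; returns the picture (480x640x3 uint8, red, green, blue); there is no depth.
- r.camera_model(name): a dict with "fx", "fy", "cx", "cy" (pixels), "rvec" (rotation vector, rad) and "tvec" (3), from world to camera coordinates, as OpenCV has them. Camera axes: x right, y down, z forward; pixel columns grow to the right and rows downward; lengths in m; the calibration is good to about 2 mm. A picture is of the moment at which its call begins: read the wrist's pose just before it. camera_model takes no time and is no camera call; for the wrist camera it gives the pose at the moment of the call.
- r.close_job(): hands the job in; it is judged then, once.
The state is a dict: "t": time; "joint_positions": joint angles; "joint_velocities": joint speeds; "tau": joint torques, N m; "position": TCP position; "tcp_rot": TCP orientation; "wrist_force": force on the tool from outside, world axes, zero at the start; "moment": the same for the moment, N m; "opening": finger opening in m; "finger_force": force on a finger pad.
Only numpy, scipy, OpenCV 4.12 (cv2) and the standard library are available. Lean on these libraries where they do the work, as an engineer would, in place of code of your own. Each camera call takes 0.05 s, during which the arm holds its last target. There are 200 camera calls.

## Working session

There is one attempt and no reset: what is moved stays moved. The work goes in short steps, Python scripts to look and compute and a tool call to move; the robot and the scene stay as the last step left them, time stands still between calls to the robot, and variables do not carry over. Pictures are saved under pics/ and viewed, at most 10 in all, crops included, and the job is handed in when it is done.

Besides the shell and the picture viewer there is one more tool, called after "Request:" by a JSON object that holds its "op" and its "data", one argument or row to a line. jog_arm: Moves the arm, as the interface text tells. Shift numbers are shares of 0.06 m and turn numbers shares of 10 degrees, none past 1 either way. Its arguments: {"type":"object","properties":{"deltas":{"type":"array","items":{"type":"object","properties":{"x":{"type":"number","minimum":-1,"maximum":1},"y":{"type":"number","minimum":-1,"maximum":1},"z":{"type":"number","minimum":-1,"maximum":1},"rx":{"type":"number","minimum":-1,"maximum":1},"ry":{"type":"number","minimum":-1,"maximum":1},"rz":{"type":"number","minimum":-1,"maximum":1},"hand":{"type":"number"}}}},"squeeze":{"type":"number"}},"required":["deltas"]}

```bash
ls; mkdir -p pics; python3 - <<'E'
from plant import r
import cv2
o=r.get_obs(); print(o, r.tip_reach)
for n in ("top","side"):
    m=r.camera_model(n); print(n,m)
    cv2.imwrite(f"pics/{n}0.png", r.grab_frame(n)[:,:,::-1])
E
```

```text
pics
{'t': 0.0, 'joint_positions': array([-1.31258440e+00,  1.24486375e-01,  1.65167230e+00,  8.90553923e-06,
        1.36750600e+00, -8.26367449e-02]), 'joint_velocities': array([-0.00108569, -0.00109731, -0.00045941, -0.0012023 ,  0.00103663,
        0.00213682]), 'tau': array([-5.33505299e-04, -4.23610604e+01, -3.65452516e+01, -7.56999907e-05,
        6.96762465e-03, -5.12229576e-06]), 'position': array([ 0.21708793, -0.61205178,  0.24106613]), 'tcp_rot': array([-1.03240077e-03,  9.85512512e-01,  1.69599571e-01, -8.64885216e-05]), 'wrist_force': array([-0.35965088,  0.44335121, -0.17648329]), 'moment': array([ 0.03070605, -0.0347    ,  0.0412216 ]), 'finger_force': 0.0, 'opening': 0.08535038605297318} 0.011
top {'fx': 462.680041462097, 'fy': 462.680041462097, 'cx': 320.67252025512835, 'cy': 229.03264833285593, 'rvec': array([ 2.12185147, -2.14299741,  0.14589339]), 'tvec': array([0.07733858, 0.59000608, 0.83532016])}
side {'fx': 581.8913507130657, 'fy': 581.8913507130657, 'cx': 308.6601133030266, 'cy': 237.37061921379, 'rvec': array([ 0.43143059, -2.66110733,  1.30724549]), 'tvec': array([0.58137349, 0.12820557, 0.82199274])}
```

View pics/top0.png

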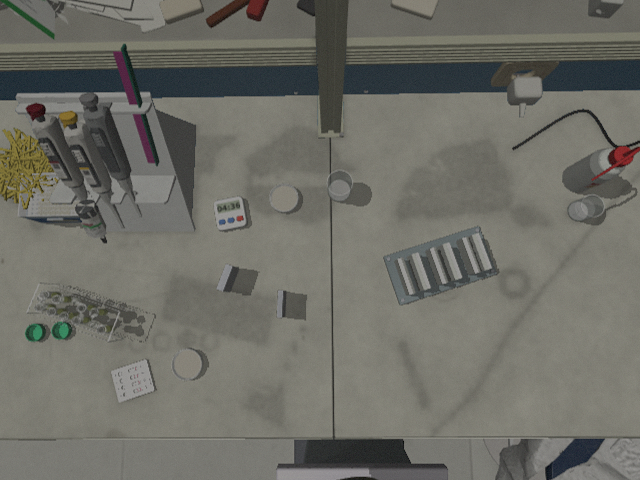

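View pics/side0.png

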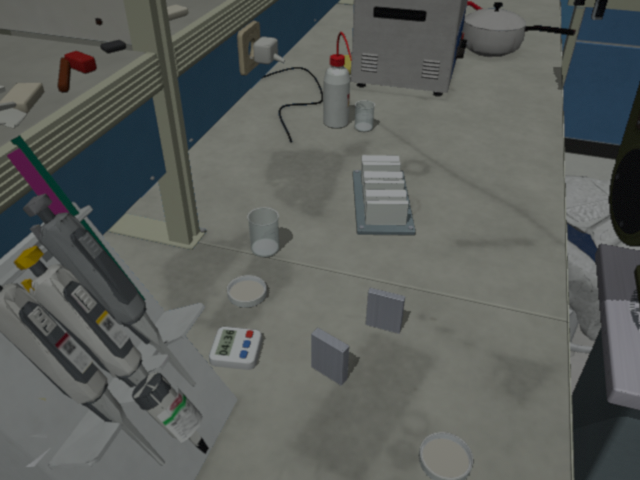

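The top view shows the coupons at about (229,278) and (290,304), and the gauge at about (440,265). The beaker is at (340,187), the Petri dish at (285,199) and the timer at (230,212). Next I'll zoom in on the coupons and gauge.

```bash
python3 - <<'E'
import cv2,numpy as np
t=cv2.imread("pics/top0.png"); s=cv2.imread("pics/side0.png")
R=lambda im,x,y,w,h,k: cv2.resize(im[y:y+h,x:x+w],None,fx=k,fy=k,interpolation=cv2.INTER_CUBIC)
a=R(t,375,220,130,90,6); 
cv2.imwrite("pics/c1.png",a)
b=np.hstack([R(t,212,257,100,70,4),R(s,305,280,105,110,4)[:280]]) 
b=np.zeros((440,820,3),np.uint8); b[:280,:400]=R(t,212,257,100,70,4); b[:440,400:820]=R(s,305,280,105,110,4)
cv2.imwrite("pics/c2.png",b[:,:800])
E
```

```text
(no output)
```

View pics/c1.png

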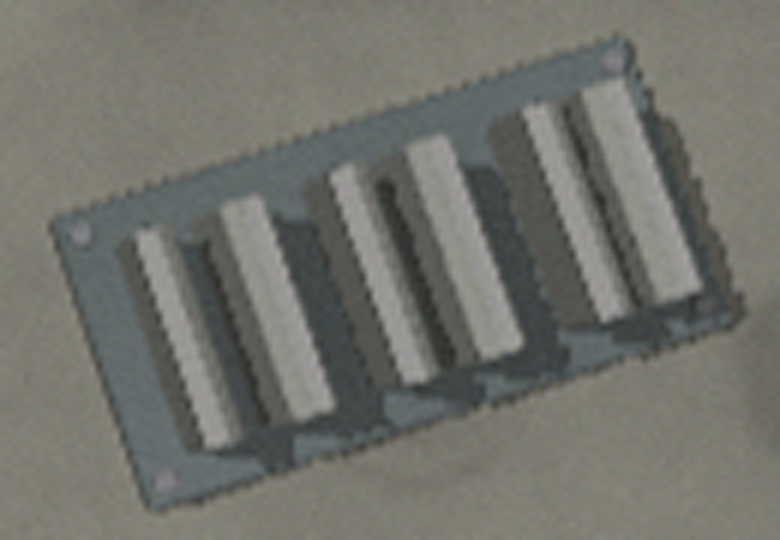

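View pics/c2.png

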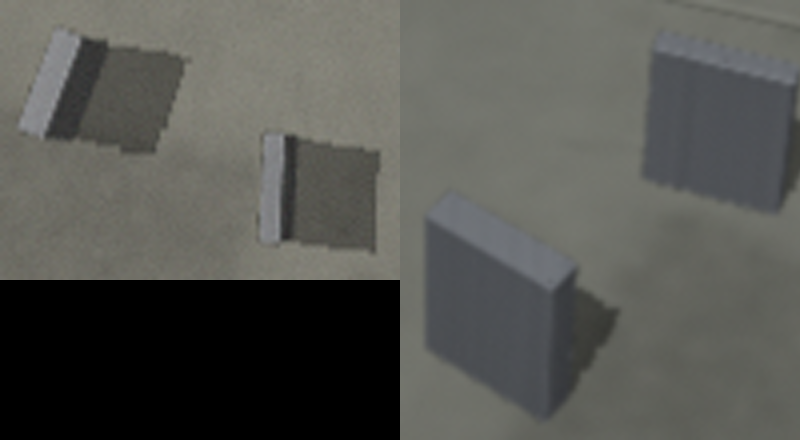

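Crop 1 shows the widest slot on the left, at about (395–420, 258–295) in full-image pixels, so the gauge's +y points roughly along world +y. Crop 2 shows the thick coupon on the left and the thin one on the right. Now I'll cast rays through the corners I read.

```bash
cat > h.py <<'E'
import cv2,numpy as np
from plant import r
def ray(m,px):
    R=cv2.Rodrigues(m["rvec"])[0]; K=np.array([[m["fx"],0,m["cx"]],[0,m["fy"],m["cy"]],[0,0,1]])
    d=R.T@np.linalg.inv(K)@np.array([px[0],px[1],1.]); return -R.T@m["tvec"], d
def onz(m,px,z):
    c,d=ray(m,px); return c+d*(z-c[2])/d[2]
def proj(m,P):
    K=np.array([[m["fx"],0,m["cx"]],[0,m["fy"],m["cy"]],[0,0,1.]])
    return cv2.projectPoints(np.float64(P).reshape(-1,3),m["rvec"],m["tvec"],K,None)[0].reshape(-1,2)
def pose():
    o=r.get_obs(); from scipy.spatial.transform import Rotation as Q
    q=o["tcp_rot"]; M=Q.from_quat([q[1],q[2],q[3],q[0]]).as_matrix()
    return o,M
E
python3 - <<'E'
from h import *
m=r.camera_model("top"); np.set_printoptions(precision=4,suppress=True)
def show(n,L,z,s,ox,oy):
    P=np.array([onz(m,(ox+u/s-.0+ (0.5/s-0.5),oy+v/s+(0.5/s-0.5)),z) for u,v in L]); print(n,P[:,:2].tolist(), "mean",P.mean(0)); return P
A=show("thick",[(62,30),(82,38),(44,137),(20,132)],.065,4,212,257)
B=show("thin",[(263,135),(284,137),(278,243),(260,242)],.065,4,212,257)
for P in(A,B):
    d=(P[0]+P[1]-P[2]-P[3])/2; print("len",np.linalg.norm(d),"th",np.linalg.norm(P[0]-P[1]),np.linalg.norm(P[2]-P[3]),"dir",np.degrees(np.arctan2(d[1],d[0])))
G=show("base TL,TR,BL",[(52,222),(628,40),(155,510)],.010,6,375,220)
e=G[0]-G[1]; f=G[0]-G[2]; print(np.linalg.norm(e),np.linalg.norm(f),np.degrees(np.arctan2(e[1],e[0]))-90,np.degrees(np.arctan2(f[1],f[0])),"ctr",(G[1]+G[2])/2)
show("wide slot jaw tops: left jaw inner(top,bot), right jaw inner",[(162,230),(235,445),(222,205),(287,420)],.056,6,375,220)
show("mid",[(355,165),(435,380),(408,143),(480,360)],.056,6,375,220)
o,M=pose(); print(M, r.camera_model("wrist"), "camera pos", -cv2.Rodrigues(r.camera_model("wrist")["rvec"])[0].T@r.camera_model("wrist")["tvec"])
E
```

```text
thick [[0.5241007015183196, 0.24485028377804913], [0.5203084704835377, 0.2354842330972433], [0.47508397589502527, 0.2520174309066275], [0.4774575274607912, 0.26313267115528316]] mean [0.4992 0.2489 0.065 ]
thin [[0.47509978165027933, 0.151392814731729], [0.4741068836572734, 0.14176145178188826], [0.42646249623664356, 0.14428494914467052], [0.4269722577019667, 0.15246752339426678]] mean [0.4507 0.1475 0.065 ]
len 0.04912177092274207 th 0.01010464851326289 0.011365839732315643 dir -20.755475020197697
len 0.047919740436121995 th 0.009682406658268394 0.00819843754026852 dir -2.151623536027864
base TL,TR,BL [[0.540324213997879, -0.05022177613672318], [0.5984291947180065, -0.24106866286907144], [0.44710665242281494, -0.08055774179636074]] mean [ 0.5286 -0.1239  0.01  ]
0.19949617279515955 0.09802950881496637 16.933323016389423 18.026539317958605 ctr [ 0.5228 -0.1608  0.01  ]
wide slot jaw tops: left jaw inner(top,bot), right jaw inner [[0.5331487107871149, -0.07878719396965514], [0.4669336968569153, -0.0987450168368171], [0.5407351775883604, -0.097627106846989], [0.4743847801799081, -0.11492982102348409]] mean [ 0.5038 -0.0975  0.056 ]
mid [[0.5527824903264763, -0.13929897654358844], [0.4861563489787236, -0.1606961428923393], [0.5594893979979099, -0.15602834552211173], [0.49213527372333843, -0.17475981806772453]] mean [ 0.5226 -0.1577  0.056 ]
[[ 0.9425  0.3342 -0.0005]
 [ 0.3342 -0.9425  0.0019]
 [ 0.0002 -0.0019 -1.    ]] {'fx': 389.0416703302626, 'fy': 389.0416703302626, 'cx': 326.197638429615, 'cy': 243.53752978151056, 'rvec': array([-2.3482,  1.6581,  0.2644]), 'tvec': array([-0.6491, -0.0392,  0.3805])} camera pos [ 0.2927 -0.5857  0.3729]
```

Request:
{"op": "jog_arm", "data": {
  "deltas": [
    {"x": 0.43, "y": 0.78, "rz": -0.02, "hand": 1},
    {"x": 0.43, "y": 0.78, "rz": -0.02, "hand": 1},
    {"x": 0.43, "y": 0.78, "rz": -0.02, "hand": 1},
    {"x": 0.43, "y": 0.78, "rz": -0.02, "hand": 1},
    {"x": 0.43, "y": 0.78, "rz": -0.02, "hand": 1},
    {"x": 0.43, "y": 0.78, "rz": -0.02, "hand": 1},
    {"x": 0.43, "y": 0.78, "rz": -0.02, "hand": 1},
    {"x": 0.43, "y": 0.78, "rz": -0.02, "hand": 1},
    {"x": 0.43, "y": 0.78, "rz": -0.02, "hand": 1},
    {"hand": 1},
    {"hand": 1}
  ]
}}

```text
$.deltas[0]: bad value
```

```bash
python3 - <<'E'
from h import *
import pickle
o,M=pose(); m=r.camera_model("wrist"); im=r.grab_frame("wrist")[:,:,::-1].copy()
print(o["position"],cv2.Rodrigues(m["rvec"])[0][2])
pickle.dump(m,open("m1.pkl","wb")); cv2.imwrite("pics/w1.png",im)
g=np.array([.5228,-.1608,0]);c,s=np.cos(np.radians(17.5)),np.sin(np.radians(17.5))
print(proj(m,[g+[-s*y,c*y,.05] for y in(.062,0,-.062)]))
E
```

```text
[ 0.21708904 -0.61210615  0.24116377] [-0.29137881 -0.10151799 -0.95120581]
[[-436.29399747 -634.64939396]
 [-311.68619514 -627.9096865 ]
 [-187.79812256 -621.20890732]]
```

View pics/w1.png

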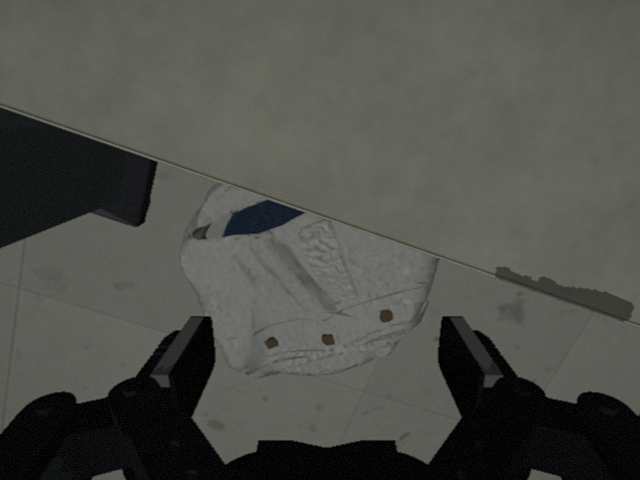

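The wrist view shows the open fingers at the bottom of the image and nothing of interest, because the move was refused. I'll retry it.

Request:
{"op": "jog_arm", "data": {
  "deltas": [
    {"x": 0.5, "y": 0.82, "z": 0, "rx": 0, "ry": 0, "rz": -0.02, "hand": 1.0},
    {"x": 0.5, "y": 0.82, "z": 0, "rx": 0, "ry": 0, "rz": -0.02, "hand": 1.0}
  ]
}}

```text
t: 0.4
position: [0.2774, -0.5131, 0.2416]
tcp_rot: [-0.001, 0.986, 0.165, 0.0]
wrist_force: [1.1, -0.8, 0.8]
opening: 0.0852
finger_force: 0.0
```

Request:
{"op": "jog_arm", "data": {
  "deltas": [
    {"x": 0.5, "y": 0.82, "z": 0, "rx": 0, "ry": 0, "rz": -0.02, "hand": 1.0},
    {"x": 0.5, "y": 0.82, "z": 0, "rx": 0, "ry": 0, "rz": -0.02, "hand": 1.0},
    {"x": 0.5, "y": 0.82, "z": 0, "rx": 0, "ry": 0, "rz": -0.02, "hand": 1.0},
    {"x": 0.5, "y": 0.82, "z": 0, "rx": 0, "ry": 0, "rz": -0.02, "hand": 1.0},
    {"x": 0.5, "y": 0.82, "z": 0, "rx": 0, "ry": 0, "rz": -0.02, "hand": 1.0},
    {"x": 0.5, "y": 0.82, "z": 0, "rx": 0, "ry": 0, "rz": -0.02, "hand": 1.0},
    {"x": 0.5, "y": 0.82, "z": 0, "rx": 0, "ry": 0, "rz": -0.02, "hand": 1.0},
    {"x": 0, "y": 0, "z": 0, "rx": 0, "ry": 0, "rz": 0, "hand": 1.0},
    {"x": 0, "y": 0, "z": 0, "rx": 0, "ry": 0, "rz": 0, "hand": 1.0}
  ]
}}

```text
t: 1.52
position: [0.487, -0.1697, 0.242]
tcp_rot: [0.0, 0.988, 0.154, -0.0]
wrist_force: [0.1, 0.1, -0.2]
opening: 0.0851
finger_force: 0.0
```

```bash
python3 - <<'E'
from h import *
import pickle
o,M=pose(); m=r.camera_model("wrist"); im=r.grab_frame("wrist")[:,:,::-1].copy()
print(o["position"],cv2.Rodrigues(m["rvec"])[0][2])
pickle.dump(m,open("m1.pkl","wb")); cv2.imwrite("pics/w2.png",im)
g=np.array([.5228,-.1608,0]);c,s=np.cos(np.radians(17.5)),np.sin(np.radians(17.5))
print(proj(m,[g+[-s*y,c*y,.05] for y in(.062,0,-.062)]))
E
```

```text
[ 0.48704025 -0.16969612  0.24198982] [-0.29465486 -0.09439997 -0.95092963]
[[253.95158014 171.9933995 ]
 [329.06715912 172.35747795]
 [404.14138444 172.72135595]]
```

View pics/w2.png

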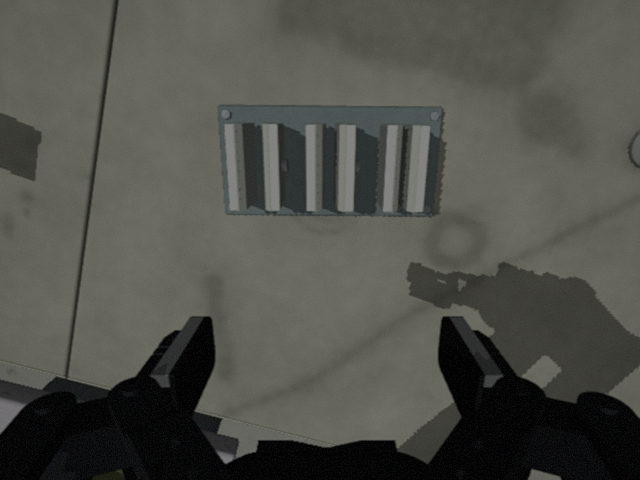

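The wrist view shows the gauge upright. Its base corners are at about (219,106), (443,107), (441,215) and (226,215). The wide slot runs between the jaws at columns 245–262, and the mid slot at 323–338. I'll refine these edges.

```bash
python3 - <<'E'
from h import *
import pickle
np.set_printoptions(precision=4,suppress=True,linewidth=200)
m=pickle.load(open("m1.pkl","rb")); im=cv2.imread("pics/w2.png"); g=im.mean(2)
print("cols220-365 rows165-175"); p=g[162:178,220:365].mean(0); print(p.astype(int).tolist())
b=im.astype(int); mask=((b[:,:,0]-b[:,:,2])>8).astype(np.uint8); mask[230:]=0; mask[:95]=0; mask[:,:200]=0; mask[:,460:]=0
# base edge lines: left edge, top edge fits
rows=range(125,200,3); cols=range(230,432,4)
L=np.array([onz(m,(np.where(mask[v])[0].min()-.5,v),.01)[:2] for v in rows])
Rr=np.array([onz(m,(np.where(mask[v])[0].max()+.5,v),.01)[:2] for v in rows])
T=np.array([onz(m,(u,np.where(mask[:,u])[0].min()-.5),.01)[:2] for u in cols])
B=np.array([onz(m,(u,np.where(mask[:,u])[0].max()+.5),.01)[:2] for u in cols])
for n,P in zip("LRTB",(L,Rr,T,B)):
    vx,vy,x,y=cv2.fitLine(np.float32(P),cv2.DIST_HUBER,0,.01,.01).ravel(); print(n,np.degrees(np.arctan2(vy,vx)),x,y)
a=np.radians(17.5);ex=np.array([np.cos(a),np.sin(a)]);ey=np.array([-ex[1],ex[0]])
for n,P in zip("LRTB",(L,Rr,T,B)): print(n,np.median(P@ex),np.median(P@ey))
E
```

```text
cols220-365 rows165-175
[99, 93, 82, 82, 84, 84, 90, 110, 126, 129, 129, 129, 128, 129, 128, 121, 106, 91, 85, 85, 88, 87, 88, 83, 69, 50, 44, 45, 45, 46, 46, 46, 46, 46, 45, 46, 48, 49, 50, 49, 50, 48, 50, 68, 100, 119, 122, 121, 118, 118, 125, 129, 129, 129, 129, 129, 129, 124, 99, 59, 40, 44, 50, 52, 54, 55, 52, 44, 43, 49, 49, 50, 49, 49, 50, 49, 49, 50, 49, 49, 50, 49, 49, 48, 49, 66, 101, 127, 131, 129, 129, 129, 129, 129, 123, 108, 93, 85, 85, 88, 88, 81, 63, 47, 44, 47, 48, 49, 48, 48, 48, 48, 49, 45, 41, 47, 61, 71, 92, 116, 122, 121, 121, 120, 118, 119, 127, 129, 129, 129, 129, 129, 129, 124, 98, 60, 52, 54, 55, 51, 48, 48, 48, 49, 47]
L 16.819307 0.49451703 -0.06689446
R -67.760864 0.54796606 -0.20898215
T -72.479904 0.5666817 -0.12703037
B -67.441734 0.48916396 -0.17705551
L 0.45476301809905384 -0.21248022146088352
R 0.45478070351735334 -0.40340902591206695
T 0.5023304298387296 -0.3113101102777692
B 0.40556192769657506 -0.31204687784545154
```

```bash
python3 - <<'E'
from h import *
import pickle
m=pickle.load(open("m1.pkl","rb"))
a=np.radians(17.5);ex=np.array([np.cos(a),np.sin(a)]);ey=np.array([-ex[1],ex[0]])
for n,L in(("wide",[(235.8,.056),(244,.05),(263.4,.05),(269.6,.056)]),("mid",[(315.2,.056),(322,.05),(338,.05),(345.6,.056)])):
    y=[1e3*(onz(m,(u,169.5),z)[:2]@ey+.3125) for u,z in L]; print(n,np.round(y,1),"mid top/mouth",(y[0]+y[3])/2,(y[1]+y[2])/2)
E
```

```text
wide [77.4 72.  56.  50.1] mid top/mouth 63.73782923784822 64.03326331239751
mid [ 13.2   7.8  -5.4 -11.4] mid top/mouth 0.9194642067087697 1.1814667119230684
```

Request:
{"op": "jog_arm", "data": {
  "deltas": [
    {"x": -0.046, "y": 0.8, "z": 0, "rx": 0, "ry": 0, "rz": -0.428, "hand": 1.0},
    {"x": -0.046, "y": 0.8, "z": 0, "rx": 0, "ry": 0, "rz": -0.428, "hand": 1.0},
    {"x": -0.046, "y": 0.8, "z": 0, "rx": 0, "ry": 0, "rz": -0.428, "hand": 1.0},
    {"x": -0.046, "y": 0.8, "z": 0, "rx": 0, "ry": 0, "rz": -0.428, "hand": 1.0},
    {"x": -0.046, "y": 0.8, "z": 0, "rx": 0, "ry": 0, "rz": -0.428, "hand": 1.0},
    {"x": -0.046, "y": 0.8, "z": 0, "rx": 0, "ry": 0, "rz": -0.428, "hand": 1.0},
    {"x": -0.046, "y": 0.8, "z": 0, "rx": 0, "ry": 0, "rz": -0.428, "hand": 1.0},
    {"x": -0.046, "y": 0.8, "z": 0, "rx": 0, "ry": 0, "rz": -0.428, "hand": 1.0},
    {"x": -0.046, "y": 0.8, "z": 0, "rx": 0, "ry": 0, "rz": -0.428, "hand": 1.0},
    {"x": 0, "y": 0, "z": 0, "rx": 0, "ry": 0, "rz": 0, "hand": 1.0},
    {"x": 0, "y": 0, "z": 0, "rx": 0, "ry": 0, "rz": 0, "hand": 1.0}
  ]
}}

```text
t: 2.95
position: [0.4628, 0.261, 0.2421]
tcp_rot: [0.0, 0.983, -0.181, -0.0]
wrist_force: [-0.0, 0.6, -0.7]
opening: 0.0851
finger_force: 0.0
```

```bash
python3 - <<'E'
from h import *
import pickle
o,M=pose(); m=r.camera_model("wrist"); im=r.grab_frame("wrist")[:,:,::-1].copy()
print(o["position"],M)
pickle.dump(m,open("m2.pkl","wb")); cv2.imwrite("pics/w3.png",im)
E
```

```text
[0.46276386 0.26095922 0.24209087] [[ 9.34431637e-01 -3.56142416e-01 -3.08688629e-04]
 [-3.56142547e-01 -9.34431392e-01 -6.77911465e-04]
 [-4.70153180e-05  7.43399075e-04 -9.99999723e-01]]
```

View pics/w3.png

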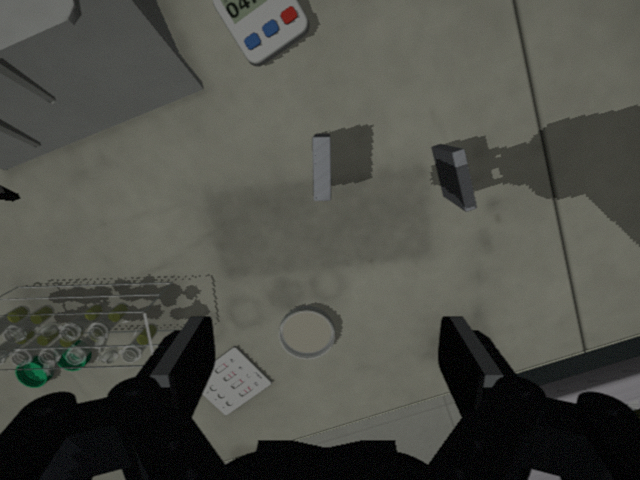

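The thick coupon's bright top face spans about (313–330, 135–198), almost square with the tool. The thin coupon is at about (455,155), partly in the arm's shadow. I'll fit the thick coupon's top face.

```bash
python3 - <<'E'
from h import *
import pickle
m=pickle.load(open("m2.pkl","rb")); im=cv2.imread("pics/w3.png"); g=im.astype(int)
print(im[165,305:345].mean(1).astype(int).tolist()); print(im[128:205,321].mean(1).astype(int).tolist())
b=g[:,:,0]; mask=np.zeros(b.shape,np.uint8)
sub=(im[125:205,305:340,0]>im[165,318:326,0].mean()-18)&((g[125:205,305:340,0]-g[125:205,305:340,2])>0)
mask[125:205,305:340]=sub
n,l,st,_=cv2.connectedComponentsWithStats(mask); i=1+st[1:,4].argmax(); c=cv2.findContours((l==i).astype(np.uint8),0,1)[0][0]
q=cv2.boxPoints(cv2.minAreaRect(c)); P=np.array([onz(m,p,.065)[:2] for p in q]); print(st[i],q.tolist()); print(P,P.mean(0),[np.linalg.norm(P[k]-P[k-1]) for k in range(4)],[np.degrees(np.arctan2(*(P[k]-P[k-1])[::-1])) for k in range(4)])
E
```

```text
[100, 100, 98, 100, 97, 98, 101, 96, 95, 105, 106, 104, 106, 106, 107, 106, 107, 105, 106, 107, 104, 104, 106, 105, 98, 75, 62, 62, 59, 60, 56, 60, 63, 59, 60, 58, 59, 58, 57, 56]
[97, 102, 103, 101, 88, 61, 36, 32, 51, 87, 107, 106, 108, 107, 108, 105, 101, 104, 104, 106, 104, 106, 105, 105, 105, 108, 107, 109, 107, 109, 106, 105, 106, 105, 107, 105, 104, 107, 108, 105, 104, 105, 105, 107, 108, 108, 103, 102, 102, 100, 103, 106, 103, 105, 108, 106, 106, 108, 105, 103, 103, 105, 105, 104, 105, 104, 108, 105, 104, 105, 103, 104, 93, 88, 88, 87, 89]
[ 313  137   17   64 1042] [[312.9999694824219, 136.99998474121094], [328.9999694824219, 136.99998474121094], [328.9999694824219, 199.99998474121094], [312.9999694824219, 199.99998474121094]]
[[0.52783318 0.24746639]
 [0.5234673  0.23600911]
 [0.47765839 0.25334824]
 [0.4822459  0.26538715]] [0.50280119 0.25055272] [np.float64(0.04898319362853481), np.float64(0.012260913884931671), np.float64(0.04898062759059325), np.float64(0.012883346159701992)] [np.float64(-21.460232820576408), np.float64(-110.85968215963645), np.float64(159.2678457462211), np.float64(69.1403029589989)]
```

Request:
{"op": "jog_arm", "data": {
  "deltas": [
    {"x": 0.667, "y": -0.175, "z": 0, "rx": 0, "ry": 0, "rz": 0, "hand": 0.8},
    {"x": 0, "y": 0, "z": -0.64, "rx": 0, "ry": 0, "rz": 0, "hand": 0.6},
    {"x": 0, "y": 0, "z": -0.64, "rx": 0, "ry": 0, "rz": 0, "hand": 0.6},
    {"x": 0, "y": 0, "z": -0.64, "rx": 0, "ry": 0, "rz": 0, "hand": 0.6},
    {"x": 0, "y": 0, "z": -0.4, "rx": 0, "ry": 0, "rz": 0, "hand": 0.6},
    {"x": 0, "y": 0, "z": 0, "rx": 0, "ry": 0, "rz": 0, "hand": 0.6}
  ]
}}

```text
t: 3.75
position: [0.5011, 0.2495, 0.1007]
tcp_rot: [0.001, 0.983, -0.182, -0.002]
wrist_force: [-0.6, -0.1, -0.3]
opening: 0.0514
finger_force: 0.0
```

```bash
python3 - <<'E'
from h import *
import pickle
o,M=pose(); m=r.camera_model("wrist"); im=r.grab_frame("wrist")[:,:,::-1].copy()
print(o["position"],o["opening"])
pickle.dump(m,open("m3.pkl","wb")); cv2.imwrite("pics/w4.png",im)
E
```

```text
[0.50110926 0.24947965 0.10074081] 0.05135461361023396
```

View pics/w4.png

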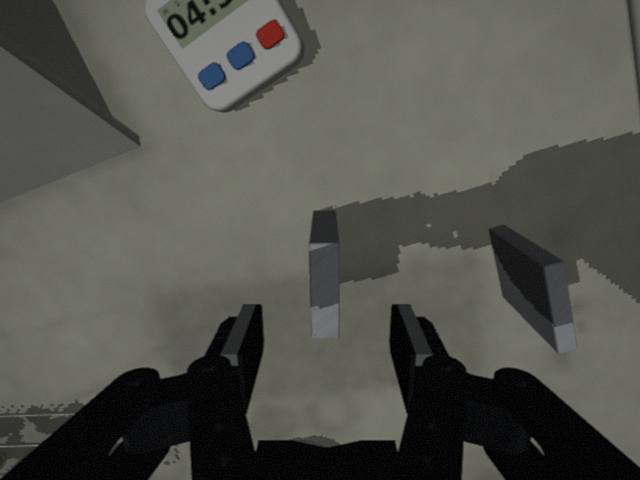

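The coupon sits between the open fingers. Its top-face corners are at about (313,211), (337,211), (340,338) and (311,338).

```bash
python3 - <<'E'
from h import *
import pickle
m=pickle.load(open("m3.pkl","rb")); o,M=pose()
P=np.array([onz(m,p,.065) for p in [(313,210.5),(337,210.5),(340,338),(310.5,338)]])
print(P[:,:2]); c=P.mean(0); d=c-o["position"]; print("ctr",c,"in tool",M.T@d, "len",np.linalg.norm(P[1]-P[2]),[np.degrees(np.arctan2(*(P[0]+P[1]-P[2]-P[3])[1::-1]))])
E
```

```text
[[0.5415008  0.24061776]
 [0.53772374 0.23075794]
 [0.47704671 0.25178067]
 [0.48224778 0.2653144 ]]
ctr [0.50962976 0.24711769 0.065     ] in tool [0.0079539  0.00027313 0.03770065] len 0.06421571164293159 [np.float64(-20.867696046128714)]
```

Request:
{"op": "jog_arm", "data": {
  "deltas": [
    {"x": 0.03, "y": -0.01, "z": -0.42, "rx": 0, "ry": 0, "rz": 0, "hand": 0.6},
    {"x": 0, "y": 0, "z": -0.42, "rx": 0, "ry": 0, "rz": 0, "hand": 0.6},
    {"x": 0, "y": 0, "z": 0, "rx": 0, "ry": 0, "rz": 0, "hand": 0.6},
    {"x": 0, "y": 0, "z": 0, "rx": 0, "ry": 0, "rz": 0, "hand": 0.3},
    {"x": 0, "y": 0, "z": 0, "rx": 0, "ry": 0, "rz": 0, "hand": 0.0},
    {"x": 0, "y": 0, "z": 0, "rx": 0, "ry": 0, "rz": 0, "hand": 0.0},
    {"x": 0, "y": 0, "z": 0, "rx": 0, "ry": 0, "rz": 0, "hand": 0.0},
    {"x": 0, "y": 0, "z": 0, "rx": 0, "ry": 0, "rz": 0, "hand": 0.0}
  ],
  "squeeze": 60
}}

```text
t: 4.8
position: [0.5055, 0.2512, 0.0548]
tcp_rot: [-0.0, 0.984, -0.18, 0.001]
wrist_force: [-0.5, -3.1, 6.1]
opening: 0.0127
finger_force: 59.2
```

Request:
{"op": "jog_arm", "data": {
  "deltas": [
    {"x": 0, "y": 0, "z": 0, "rx": 0, "ry": 0, "rz": 0, "hand": 0.0},
    {"x": 0, "y": 0, "z": 0, "rx": 0, "ry": 0, "rz": 0, "hand": 0.0}
  ]
}}

```text
t: 5.05
position: [0.5055, 0.2512, 0.0547]
tcp_rot: [-0.0, 0.984, -0.18, 0.001]
wrist_force: [-0.8, -2.3, 6.9]
opening: 0.0125
finger_force: 59.3
```

Request:
{"op": "jog_arm", "data": {
  "deltas": [
    {"x": 0, "y": 0, "z": 0.5, "rx": 0, "ry": 0, "rz": 0, "hand": 0.0},
    {"x": 0, "y": 0, "z": 1, "rx": 0, "ry": 0, "rz": 0, "hand": 0.0},
    {"x": 0, "y": 0, "z": 0.8, "rx": 0, "ry": 0, "rz": 0, "hand": 0.0},
    {"x": 0, "y": 0, "z": 0, "rx": 0, "ry": 0, "rz": 0, "hand": 0.0},
    {"x": 0, "y": 0, "z": 0, "rx": 0, "ry": 0, "rz": 0, "hand": 0.0}
  ]
}}

```text
t: 5.68
position: [0.5036, 0.251, 0.1899]
tcp_rot: [0.0, 0.984, -0.18, -0.0]
wrist_force: [0.6, -0.1, -2.4]
opening: 0.0127
finger_force: 58.7
```

Request:
{"op": "jog_arm", "data": {
  "deltas": [
    {"x": 0.008, "y": -0.73, "z": 0, "rx": 0, "ry": 0, "rz": 0.48, "hand": 0.0},
    {"x": 0.008, "y": -0.73, "z": 0, "rx": 0, "ry": 0, "rz": 0.48, "hand": 0.0},
    {"x": 0.008, "y": -0.73, "z": 0, "rx": 0, "ry": 0, "rz": 0.48, "hand": 0.0},
    {"x": 0.008, "y": -0.73, "z": 0, "rx": 0, "ry": 0, "rz": 0.48, "hand": 0.0},
    {"x": 0.008, "y": -0.73, "z": 0, "rx": 0, "ry": 0, "rz": 0.48, "hand": 0.0},
    {"x": 0.008, "y": -0.73, "z": 0, "rx": 0, "ry": 0, "rz": 0.48, "hand": 0.0},
    {"x": 0.008, "y": -0.73, "z": 0, "rx": 0, "ry": 0, "rz": 0.48, "hand": 0.0},
    {"x": 0.008, "y": -0.75, "z": 0, "rx": 0, "ry": 0, "rz": 0.48, "hand": 0.0},
    {"x": 0, "y": 0, "z": -0.6, "rx": 0, "ry": 0, "rz": 0, "hand": 0.0},
    {"x": 0, "y": 0, "z": -0.25, "rx": 0, "ry": 0, "rz": 0, "hand": 0.0},
    {"x": 0, "y": 0, "z": 0, "rx": 0, "ry": 0, "rz": 0, "hand": 0.0},
    {"x": 0, "y": 0, "z": 0, "rx": 0, "ry": 0, "rz": 0, "hand": 0.0}
  ]
}}

```text
t: 7.18
position: [0.5084, -0.1001, 0.1402]
tcp_rot: [0.0, 0.988, 0.154, 0.0]
wrist_force: [0.4, -0.3, -2.3]
opening: 0.0127
finger_force: 58.9
```

```bash
python3 - <<'E'
from h import *
import pickle
o,M=pose(); m=r.camera_model("wrist"); im=r.grab_frame("wrist")[:,:,::-1].copy(); s=r.grab_frame("side")[:,:,::-1]
print(o["position"],np.degrees(np.arctan2(M[1,0],M[0,0])),M[2])
pickle.dump(m,open("m4.pkl","wb")); cv2.imwrite("pics/w5.png",im); cv2.imwrite("pics/s5.png",s)
v=np.zeros((560,800,3),np.uint8); w=cv2.resize(im[140:420,140:500],(480,373)); v[:373,:480]=w
v[:560,480:]=cv2.resize(s[110:250,320:400],(320,560),interpolation=cv2.INTER_CUBIC); cv2.imwrite("pics/v5.png",v)
E
```

```text
[ 0.50844989 -0.10006334  0.14020365] 17.661364053978332 [ 4.94121389e-04  2.82271483e-04 -9.99999838e-01]
```

View pics/v5.png

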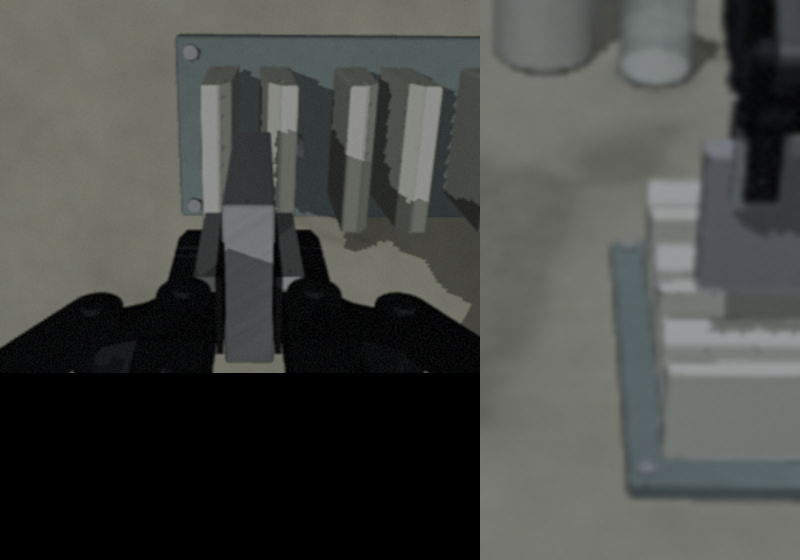

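The wrist crop shows the held coupon's far lower edge at crop (229–271,133), over the wide slot between the jaws at columns 217 and 280. I'll measure the offset along that row.

```bash
python3 - <<'E'
from h import *
import pickle
np.set_printoptions(precision=1,suppress=True)
m=pickle.load(open("m4.pkl","rb")); im=cv2.imread("pics/w5.png"); g=im.mean(2)
for v in(212,): print(v,g[v-3:v+4,285:372].mean(0).astype(int).tolist())
for v in(246,): print(v,g[v-1:v+2,300:355].mean(0).astype(int).tolist())
a=np.radians(17.5);ex=np.array([np.cos(a),np.sin(a)]);ey=np.array([-ex[1],ex[0]])
G=lambda u,v,z:(lambda p:1e3*np.array([p@ex-.452,p@ey+.2487]))(onz(m,(u,v),z)[:2])
print("under far edge",G(311.75,239.75,.0854),G(343.2,239.75,.0854))
print("top far edge",G(140+222*.75,140+205*.75,.1504),G(140+273*.75,140+205*.75,.1504),"near",G(140+224*.75,140+361*.75,.1504))
print("jaw far ends z.056",G(140+205*.75,140+82*.75,.056),G(140+290*.75,140+85*.75,.056)," base far-left",G(140+178*.75,140+36*.75,.01))
E
```

```text
212 [89, 89, 88, 87, 87, 108, 137, 142, 141, 141, 141, 141, 140, 140, 141, 141, 141, 134, 122, 109, 94, 89, 91, 93, 94, 97, 96, 92, 78, 55, 49, 51, 50, 52, 52, 53, 55, 53, 54, 54, 54, 53, 55, 55, 55, 53, 55, 55, 54, 46, 43, 56, 75, 76, 78, 90, 114, 131, 132, 132, 131, 132, 132, 132, 130, 128, 133, 140, 141, 141, 141, 141, 142, 141, 140, 142, 142, 134, 106, 65, 52, 56, 55, 55, 56, 55, 55]
246 [142, 139, 136, 124, 112, 100, 96, 95, 97, 97, 97, 96, 93, 75, 56, 50, 51, 51, 53, 54, 53, 54, 51, 51, 54, 52, 52, 53, 51, 51, 52, 52, 52, 51, 52, 50, 52, 51, 51, 50, 51, 47, 54, 92, 132, 129, 106, 74, 66, 76, 83, 90, 96, 96, 98]
under far edge [24.5  7.6] [24.5 -8.2]
top far edge [25.4  7.1] [25.5 -6. ] near [-23.5   7.2]
jaw far ends z.056 [37.8 18.7] [ 36.6 -17.3]  base far-left [51.5 35.4]
```

```bash
python3 - <<'E'
from h import *
import pickle
m=pickle.load(open("m4.pkl","rb"))
a=np.radians(17.5);ex=np.array([np.cos(a),np.sin(a)]);ey=np.array([-ex[1],ex[0]])
y=lambda u,v,z:round(1e3*(onz(m,(u,v),z)[:2]@ey+.2487),1)
print([y(303.8,212,.056),y(350.5,212,.056)],[y(313.5,212,.05),y(341,212,.05)])
print("tcp y",1e3*(np.array([.50845,-.10006])@ey+.2487), 1e3*(np.array([.50845,-.10006])@ex-.452))
g=cv2.imread("pics/w5.png").mean(2)
for v in(270,285): print(v,g[v-1:v+2,295:355].mean(0).astype(int).tolist())
E
```

```text
[np.float64(13.1), np.float64(-13.5)] [np.float64(7.8), np.float64(-8.3)]
tcp y 0.377218150184766 2.8287613095383524
270 [141, 140, 140, 141, 141, 141, 140, 139, 130, 115, 101, 97, 95, 96, 90, 76, 57, 51, 52, 51, 53, 54, 54, 54, 54, 53, 55, 54, 54, 53, 54, 52, 54, 52, 53, 54, 53, 52, 53, 52, 53, 52, 51, 50, 53, 53, 52, 50, 50, 65, 82, 75, 67, 71, 81, 88, 95, 98, 98, 98]
285 [140, 140, 141, 139, 142, 140, 141, 139, 134, 121, 103, 91, 78, 61, 55, 51, 51, 52, 52, 54, 54, 56, 55, 55, 52, 54, 54, 52, 54, 54, 54, 55, 52, 54, 53, 55, 53, 53, 52, 52, 53, 52, 53, 51, 51, 53, 54, 53, 52, 44, 53, 66, 71, 76, 85, 91, 97, 99, 99, 95]
```

Request:
{"op": "jog_arm", "data": {
  "deltas": [
    {"x": 0.017, "y": 0, "z": -0.25, "rx": 0, "ry": 0, "rz": -0.016, "hand": 0.0},
    {"x": 0, "y": 0, "z": -0.25, "rx": 0, "ry": 0, "rz": 0, "hand": 0.0},
    {"x": 0, "y": 0, "z": -0.03, "rx": 0, "ry": 0, "rz": 0, "hand": 0.0},
    {"x": 0, "y": 0, "z": -0.03, "rx": 0, "ry": 0, "rz": 0, "hand": 0.0},
    {"x": 0, "y": 0, "z": -0.03, "rx": 0, "ry": 0, "rz": 0, "hand": 0.0},
    {"x": 0, "y": 0, "z": -0.03, "rx": 0, "ry": 0, "rz": 0, "hand": 0.0},
    {"x": 0, "y": 0, "z": -0.03, "rx": 0, "ry": 0, "rz": 0, "hand": 0.0},
    {"x": 0, "y": 0, "z": 0, "rx": 0, "ry": 0, "rz": 0, "hand": 0.0}
  ]
}}

```text
t: 8.28
position: [0.51, -0.1003, 0.1043]
tcp_rot: [-0.0, 0.988, 0.152, 0.0]
wrist_force: [-6.6, 3.7, 16.0]
opening: 0.0131
finger_force: 61.0
```

Request:
{"op": "jog_arm", "data": {
  "deltas": [
    {"x": 0, "y": 0, "z": -0.0, "rx": 0, "ry": 0, "rz": 0, "hand": 0.0},
    {"x": 0, "y": 0, "z": 0.1, "rx": 0, "ry": 0, "rz": 0, "hand": 0.0},
    {"x": 0, "y": 0, "z": 0, "rx": 0, "ry": 0, "rz": 0, "hand": 0.0},
    {"x": 0, "y": 0, "z": 0, "rx": 0, "ry": 0, "rz": 0, "hand": 0.0}
  ]
}}

```text
t: 8.78
position: [0.5089, -0.1005, 0.1063]
tcp_rot: [-0.0, 0.988, 0.152, -0.0]
wrist_force: [0.4, -1.0, -1.3]
opening: 0.0128
finger_force: 58.9
```

```bash
python3 - <<'E'
from h import *
import pickle
o,M=pose(); m=r.camera_model("wrist"); im=r.grab_frame("wrist")[:,:,::-1].copy()
print(o["position"],o["wrist_force"],o["moment"],np.degrees(np.arctan2(M[1,0],M[0,0])),M[2])
pickle.dump(m,open("m5.pkl","wb")); cv2.imwrite("pics/w6.png",im)
cv2.imwrite("pics/v6.png",cv2.resize(im[200:400,200:460],None,fx=3,fy=3,interpolation=cv2.INTER_CUBIC))
E
```

```text
[ 0.50888439 -0.10054942  0.10634755] [ 0.35012449 -1.0394448  -1.3400484 ] [ 0.01523365 -0.01785525 -0.02677936] 17.446278065378635 [-3.36744360e-04 -8.05087287e-05 -9.99999940e-01]
```

View pics/v6.png

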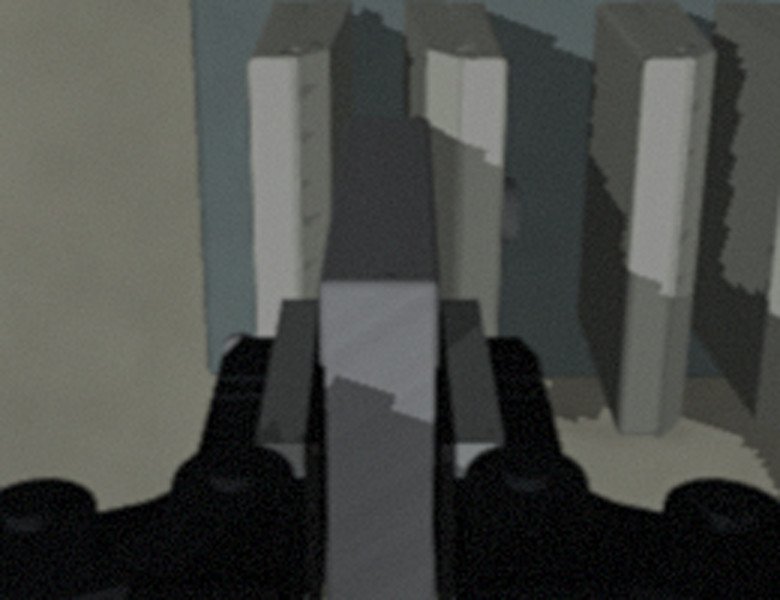

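The crop shows the coupon at the slot mouth. Its far lower edge is at v≈118 with columns 333–429. The mouth spans columns of about 329–428, so the coupon is catching on the −y (right) jaw. I'll read the profile.

```bash
python3 - <<'E'
import cv2,numpy as np
g=cv2.imread("pics/w6.png").astype(int).mean(2)
for v in(222,228,234,238,242,246,252,260): print(v,g[v-1:v+2,296:366].mean(0).astype(int).tolist())
E
```

```text
222 [136, 130, 124, 108, 98, 95, 96, 97, 97, 96, 96, 98, 98, 85, 56, 49, 51, 50, 51, 50, 52, 53, 54, 53, 54, 56, 54, 55, 55, 54, 56, 55, 54, 56, 55, 55, 56, 55, 49, 43, 50, 70, 77, 78, 78, 85, 111, 131, 133, 133, 133, 132, 133, 133, 133, 132, 130, 127, 133, 140, 142, 142, 143, 143, 142, 142, 143, 142, 142, 143]
228 [135, 128, 119, 106, 94, 87, 88, 89, 91, 93, 97, 98, 97, 86, 63, 52, 50, 50, 52, 51, 50, 52, 54, 54, 53, 56, 53, 54, 55, 55, 54, 54, 53, 56, 55, 55, 56, 54, 45, 41, 58, 75, 78, 77, 76, 90, 115, 131, 134, 133, 134, 132, 133, 132, 132, 133, 128, 127, 135, 142, 142, 143, 141, 141, 142, 141, 141, 140, 141, 143]
234 [138, 131, 121, 110, 97, 95, 96, 98, 95, 97, 97, 96, 97, 86, 65, 50, 50, 49, 51, 50, 50, 55, 54, 55, 55, 54, 58, 54, 56, 55, 56, 55, 53, 56, 56, 56, 56, 55, 47, 42, 56, 75, 79, 77, 78, 90, 115, 130, 134, 133, 133, 133, 132, 133, 132, 132, 128, 128, 140, 143, 141, 142, 141, 140, 143, 141, 143, 140, 141, 141]
238 [138, 131, 123, 111, 98, 95, 97, 96, 96, 97, 97, 98, 96, 88, 64, 51, 51, 51, 51, 52, 50, 53, 54, 53, 55, 55, 53, 53, 54, 56, 53, 53, 56, 54, 54, 54, 54, 54, 
[... 649 characters left out ...]
, 50, 45, 54, 67, 70, 68, 69, 68, 74, 81, 92, 101, 115, 131, 140, 142, 140, 142, 143, 142, 141, 142, 141, 143, 142]
252 [140, 133, 124, 117, 101, 96, 96, 97, 96, 97, 95, 97, 98, 90, 69, 52, 51, 52, 52, 52, 53, 52, 51, 52, 55, 54, 53, 53, 55, 51, 53, 54, 53, 52, 52, 55, 52, 52, 50, 53, 51, 52, 51, 51, 52, 48, 47, 50, 61, 67, 70, 68, 69, 70, 67, 72, 76, 82, 88, 95, 96, 97, 96, 97, 99, 114, 137, 142, 142, 143]
260 [141, 136, 127, 124, 98, 88, 90, 93, 97, 97, 96, 99, 95, 90, 70, 53, 53, 53, 53, 52, 52, 52, 52, 53, 52, 54, 53, 52, 53, 54, 53, 50, 54, 51, 53, 54, 51, 52, 53, 54, 52, 53, 50, 53, 53, 52, 48, 46, 55, 69, 69, 68, 69, 69, 67, 72, 78, 83, 90, 97, 98, 96, 98, 98, 98, 99, 100, 98, 99, 97]
```

Request:
{"op": "jog_arm", "data": {
  "deltas": [
    {"x": -0.007, "y": 0.022, "z": 0, "rx": 0, "ry": 0, "rz": 0, "hand": 0.0},
    {"x": 0, "y": 0, "z": -0.02, "rx": 0, "ry": 0, "rz": 0, "hand": 0.0},
    {"x": 0, "y": 0, "z": -0.02, "rx": 0, "ry": 0, "rz": 0, "hand": 0.0},
    {"x": 0, "y": 0, "z": -0.02, "rx": 0, "ry": 0, "rz": 0, "hand": 0.0},
    {"x": 0, "y": 0, "z": -0.02, "rx": 0, "ry": 0, "rz": 0, "hand": 0.0},
    {"x": 0, "y": 0, "z": 0, "rx": 0, "ry": 0, "rz": 0, "hand": 0.0}
  ]
}}

```text
t: 9.57
position: [0.5085, -0.0992, 0.1017]
tcp_rot: [-0.0, 0.988, 0.152, -0.0]
wrist_force: [-0.5, 0.3, -2.3]
opening: 0.0129
finger_force: 58.8
```

Request:
{"op": "jog_arm", "data": {
  "deltas": [
    {"x": 0, "y": 0, "z": -0.02, "rx": 0, "ry": 0, "rz": 0, "hand": 0.0},
    {"x": 0, "y": 0, "z": -0.02, "rx": 0, "ry": 0, "rz": 0, "hand": 0.0},
    {"x": 0, "y": 0, "z": -0.02, "rx": 0, "ry": 0, "rz": 0, "hand": 0.0},
    {"x": 0, "y": 0, "z": 0, "rx": 0, "ry": 0, "rz": 0, "hand": 0.0}
  ]
}}

```text
t: 10.07
position: [0.5085, -0.0992, 0.0982]
tcp_rot: [-0.0, 0.988, 0.152, -0.0]
wrist_force: [0.5, 1.6, -1.3]
opening: 0.0126
finger_force: 58.9
```

Request:
{"op": "jog_arm", "data": {
  "deltas": [
    {"x": 0, "y": 0, "z": -0.02, "rx": 0, "ry": 0, "rz": 0, "hand": 0.0},
    {"x": 0, "y": 0, "z": -0.02, "rx": 0, "ry": 0, "rz": 0, "hand": 0.0},
    {"x": 0, "y": 0, "z": 0, "rx": 0, "ry": 0, "rz": 0, "hand": 0.0}
  ]
}}

```text
t: 10.45
position: [0.5086, -0.0992, 0.0958]
tcp_rot: [-0.0, 0.988, 0.152, -0.0]
wrist_force: [0.0, 0.0, -1.3]
opening: 0.0128
finger_force: 58.8
```

Request:
{"op": "jog_arm", "data": {
  "deltas": [
    {"x": 0, "y": 0, "z": -0.02, "rx": 0, "ry": 0, "rz": 0, "hand": 0.0},
    {"x": 0, "y": 0, "z": -0.02, "rx": 0, "ry": 0, "rz": 0, "hand": 0.0},
    {"x": 0, "y": 0, "z": 0, "rx": 0, "ry": 0, "rz": 0, "hand": 0.0}
  ]
}}

```text
t: 10.82
position: [0.5086, -0.0991, 0.0933]
tcp_rot: [-0.0, 0.988, 0.152, -0.0]
wrist_force: [-0.6, 0.8, -1.5]
opening: 0.0126
finger_force: 58.9
```

Request:
{"op": "jog_arm", "data": {
  "deltas": [
    {"x": 0, "y": 0, "z": -0.02, "rx": 0, "ry": 0, "rz": 0, "hand": 0.0},
    {"x": 0, "y": 0, "z": -0.015, "rx": 0, "ry": 0, "rz": 0, "hand": 0.0},
    {"x": 0, "y": 0, "z": 0, "rx": 0, "ry": 0, "rz": 0, "hand": 0.0}
  ]
}}

```text
t: 11.2
position: [0.5086, -0.099, 0.0913]
tcp_rot: [-0.0, 0.988, 0.152, -0.0]
wrist_force: [-0.5, 2.0, -1.3]
opening: 0.0126
finger_force: 58.9
```

Request:
{"op": "jog_arm", "data": {
  "deltas": [
    {"x": 0, "y": 0.004, "z": -0.015, "rx": 0, "ry": 0, "rz": 0, "hand": 0.0},
    {"x": 0, "y": 0, "z": -0.015, "rx": 0, "ry": 0, "rz": 0, "hand": 0.0},
    {"x": 0, "y": 0, "z": 0, "rx": 0, "ry": 0, "rz": 0, "hand": 0.0}
  ]
}}

```text
t: 11.58
position: [0.5087, -0.0989, 0.0896]
tcp_rot: [-0.0, 0.988, 0.152, 0.0]
wrist_force: [-1.1, 1.3, 0.2]
opening: 0.0128
finger_force: 59.1
```

Request:
{"op": "jog_arm", "data": {
  "deltas": [
    {"x": 0, "y": 0, "z": -0.015, "rx": 0, "ry": 0, "rz": 0, "hand": 0.0},
    {"x": 0, "y": 0, "z": -0.015, "rx": 0, "ry": 0, "rz": 0, "hand": 0.0},
    {"x": 0, "y": 0, "z": 0, "rx": 0, "ry": 0, "rz": 0, "hand": 0.0}
  ]
}}

```text
t: 11.95
position: [0.5089, -0.0989, 0.0884]
tcp_rot: [-0.0, 0.988, 0.152, 0.0]
wrist_force: [-2.2, 2.2, 4.5]
opening: 0.0125
finger_force: 59.7
```

Request:
{"op": "jog_arm", "data": {
  "deltas": [
    {"x": 0, "y": 0.003, "z": -0.01, "rx": 0, "ry": 0, "rz": 0, "hand": 0.0},
    {"x": 0, "y": 0, "z": -0.008, "rx": 0, "ry": 0, "rz": 0, "hand": 0.0},
    {"x": 0, "y": 0, "z": 0, "rx": 0, "ry": 0, "rz": 0, "hand": 0.0}
  ]
}}

```text
t: 12.32
position: [0.5091, -0.0989, 0.0879]
tcp_rot: [0.0, 0.988, 0.152, 0.0]
wrist_force: [-3.1, 3.3, 7.7]
opening: 0.0128
finger_force: 60.2
```

Request:
{"op": "jog_arm", "data": {
  "deltas": [
    {"x": 0, "y": 0, "z": -0.006, "rx": 0, "ry": 0, "rz": 0, "hand": 0.0},
    {"x": 0, "y": 0, "z": 0, "rx": 0, "ry": 0, "rz": 0, "hand": 0.0},
    {"x": 0, "y": 0, "z": 0, "rx": 0, "ry": 0, "rz": 0, "hand": 0.0},
    {"x": 0, "y": 0, "z": 0, "rx": 0, "ry": 0, "rz": 0, "hand": 0.0},
    {"x": 0, "y": 0, "z": 0, "rx": 0, "ry": 0, "rz": 0, "hand": 0.0},
    {"x": 0, "y": 0, "z": 0, "rx": 0, "ry": 0, "rz": 0, "hand": 0.0}
  ]
}}

```text
t: 13.08
position: [0.5092, -0.0989, 0.0878]
tcp_rot: [0.0, 0.988, 0.152, 0.0]
wrist_force: [-4.0, 3.1, 9.3]
opening: 0.0126
finger_force: 60.3
```

Request:
{"op": "jog_arm", "data": {
  "deltas": [
    {"x": 0, "y": 0, "z": 0, "rx": 0, "ry": 0, "rz": 0, "hand": 0.2},
    {"x": 0, "y": 0, "z": 0, "rx": 0, "ry": 0, "rz": 0, "hand": 0.3},
    {"x": 0, "y": 0, "z": 0, "rx": 0, "ry": 0, "rz": 0, "hand": 0.4},
    {"x": 0, "y": 0, "z": 0, "rx": 0, "ry": 0, "rz": 0, "hand": 0.4},
    {"x": 0, "y": 0, "z": 0.2, "rx": 0, "ry": 0, "rz": 0, "hand": 0.4},
    {"x": 0, "y": 0, "z": 0.6, "rx": 0, "ry": 0, "rz": 0, "hand": 0.4},
    {"x": 0, "y": 0, "z": 1, "rx": 0, "ry": 0, "rz": 0, "hand": 0.5},
    {"x": 0, "y": 0, "z": 0.7, "rx": 0, "ry": 0, "rz": 0, "hand": 0.6},
    {"x": 0, "y": 0, "z": 0, "rx": 0, "ry": 0, "rz": 0, "hand": 0.6}
  ]
}}

```text
t: 14.2
position: [0.5112, -0.0995, 0.2427]
tcp_rot: [0.002, 0.988, 0.152, 0.005]
wrist_force: [0.1, -0.0, -0.9]
opening: 0.0516
finger_force: 0.0
```

```bash
python3 - <<'E'
from h import *
import pickle
o,M=pose(); m=r.camera_model("wrist"); im=r.grab_frame("wrist")[:,:,::-1].copy(); s=r.grab_frame("side")[:,:,::-1]
print(o["position"],o["opening"],o["wrist_force"])
pickle.dump(m,open("m6.pkl","wb")); cv2.imwrite("pics/w7.png",im)
v=np.zeros((560,800,3),np.uint8); v[:400,:440]=cv2.resize(im[160:360,180:400],(440,400))
v[:560,440:]=cv2.resize(s[100:240,330:420],(360,560),interpolation=cv2.INTER_CUBIC); cv2.imwrite("pics/v7.png",v)
E
```

```text
[ 0.5111713  -0.09952462  0.24269639] 0.05158414327879185 [ 0.09204913 -0.02369727 -0.86178038]
```

View pics/v7.png

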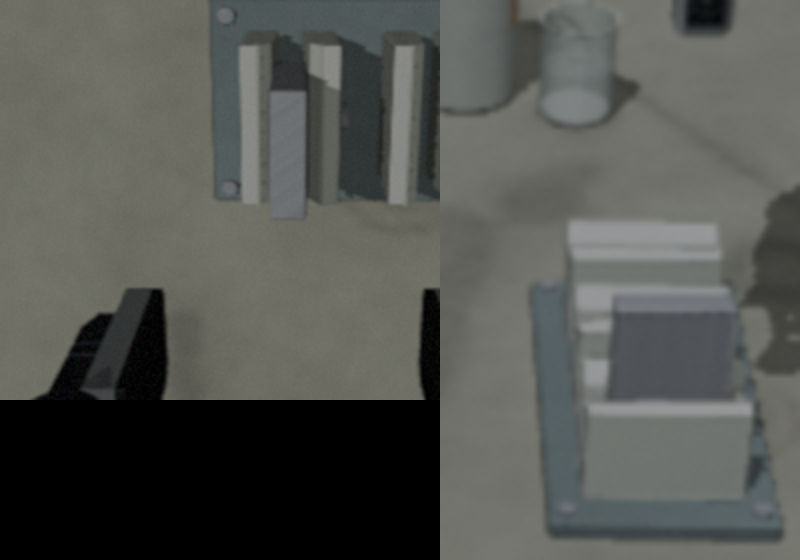

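The first coupon stands upright and wedged in the wide slot. That was more pictures than the limit allowed, so from here I'll work from numbers only. I'll check its centring along the slot and work out the move to the thin coupon.

```bash
python3 - <<'E'
from h import *
import pickle
m=pickle.load(open("m6.pkl","rb"))
a=np.radians(17.5);ex=np.array([np.cos(a),np.sin(a)])
f=lambda u,v,z:round(1e3*(onz(m,(u,v),z)[:2]@ex-.452),1)
print("coupon far/near",f(323,205.3,.0985),f(323,269,.0985),"jaw far/near",f(310,181.5,.056),f(310,261.7,.056))
# thin coupon in earlier wrist picture m2/w3
m=pickle.load(open("m2.pkl","rb"))
for p in [(444,146),(464,149),(475,206),(465,209)]: print(onz(m,p,.065))
E
```

```text
coupon far/near 26.5 -22.8 jaw far/near 37.4 -32.5
[0.48559822 0.1554613  0.065     ]
[0.47790699 0.14161272 0.065     ]
[0.43098742 0.14470299 0.065     ]
[0.43145305 0.15289166 0.065     ]
```

Request:
{"op": "jog_arm", "data": {
  "deltas": [
    {"x": -0.267, "y": 0.694, "z": 0, "rx": 0, "ry": 0, "rz": -0.327, "hand": 0.6},
    {"x": -0.267, "y": 0.694, "z": 0, "rx": 0, "ry": 0, "rz": -0.327, "hand": 0.6},
    {"x": -0.267, "y": 0.694, "z": 0, "rx": 0, "ry": 0, "rz": -0.327, "hand": 0.6},
    {"x": -0.267, "y": 0.694, "z": 0, "rx": 0, "ry": 0, "rz": -0.327, "hand": 0.6},
    {"x": -0.267, "y": 0.694, "z": 0, "rx": 0, "ry": 0, "rz": -0.327, "hand": 0.6},
    {"x": -0.267, "y": 0.694, "z": 0, "rx": 0, "ry": 0, "rz": -0.327, "hand": 0.6},
    {"x": 0, "y": 0, "z": 0, "rx": 0, "ry": 0, "rz": 0, "hand": 0.6},
    {"x": 0, "y": 0, "z": 0, "rx": 0, "ry": 0, "rz": 0, "hand": 0.6}
  ]
}}

```text
t: 15.3
position: [0.412, 0.1507, 0.2351]
tcp_rot: [0.001, 1.0, -0.019, -0.001]
wrist_force: [0.1, -0.4, -0.6]
opening: 0.0512
finger_force: 0.0
```

```bash
python3 - <<'E'
from h import *
import pickle
o,M=pose(); m=r.camera_model("wrist"); im=r.grab_frame("wrist")[:,:,::-1].copy()
print(o["position"],np.degrees(np.arctan2(M[1,0],M[0,0])))
pickle.dump(m,open("m7.pkl","wb")); cv2.imwrite("pics/w8.png",im)
c,s=np.cos(np.radians(-2.2)),np.sin(np.radians(-2.2))
Q=proj(m,[[.455+c*dx,.1487+s*dx,.065] for dx in(-.025,0,.025)]); print(Q)
g=im.astype(int).mean(2)
for q in(0.2,.5,.8):
    p=Q[0]*(1-q)+Q[2]*q; u,v=p.round().astype(int); print((u,v),g[v-1:v+2,u-18:u+19].mean(0).astype(int).tolist())
u=int(round(Q[1,0])); v0,v1=int(Q[2,1])-22,int(Q[0,1])+15; print(u,v0,g[v0:v1,u-2:u+3].mean(1).astype(int).tolist())
E
```

```text
[0.41202914 0.15067041 0.23506488] -2.126665607644977
[[326.72402701 199.8354856 ]
 [326.78065383 167.70577175]
 [326.84030911 133.85772039]]
(np.int64(327), np.int64(187)) [94, 96, 96, 96, 98, 99, 99, 102, 101, 101, 102, 102, 100, 100, 101, 104, 104, 103, 102, 103, 103, 102, 102, 102, 103, 88, 74, 75, 72, 64, 61, 61, 63, 61, 61, 62, 61]
(np.int64(327), np.int64(167)) [95, 94, 97, 95, 97, 99, 99, 99, 100, 102, 102, 105, 102, 102, 101, 96, 88, 101, 105, 103, 103, 101, 101, 103, 101, 95, 75, 64, 61, 62, 65, 63, 63, 64, 63, 63, 63]
(np.int64(327), np.int64(147)) [94, 96, 98, 99, 99, 102, 103, 104, 104, 104, 104, 103, 102, 101, 102, 109, 109, 109, 107, 106, 105, 104, 103, 102, 102, 94, 76, 59, 61, 66, 64, 64, 64, 64, 63, 62, 60]
327 111 [106, 105, 104, 105, 105, 105, 105, 106, 105, 106, 106, 106, 105, 105, 106, 107, 105, 104, 104, 106, 101, 77, 47, 36, 51, 90, 109, 110, 109, 107, 107, 107, 106, 107, 107, 108, 108, 106, 105, 105, 103, 104, 103, 105, 105, 106, 107, 107, 106, 106, 106, 105, 106, 101, 101, 100, 101, 99, 98, 98, 99, 102, 103, 105, 102, 102, 103, 105, 104, 104, 104, 103, 102, 103, 102, 103, 103, 103, 103, 102, 104, 104, 103, 104, 105, 103, 101, 100, 102, 98, 88, 99, 104, 104, 104, 104, 105, 105, 105, 104, 103, 103, 103]
```

```bash
python3 - <<'E'
from h import *
import pickle
m=pickle.load(open("m7.pkl","rb")); im=cv2.imread("pics/w8.png").astype(int)
d=im[:,:,0]-im[:,:,2]
for a,b in((142,158),(160,176),(180,196)): print(a,np.round(d[a:b,312:342].mean(0)).astype(int).tolist())
print(np.round(d[125:210,326:332].mean(1)).astype(int).tolist())
for p in [(334.6,136),(334.6,200.8)]: print(onz(m,p,.065))
E
```

```text
142 [-9, -10, -9, -10, -9, -10, -10, -10, -10, -10, -5, 3, 5, 5, 5, 5, 5, 4, 5, 5, 5, 5, 4, 2, -5, -6, -7, -7, -6, -6]
160 [-10, -9, -9, -9, -10, -9, -10, -9, -10, -9, -5, 3, 5, 5, 5, 5, 4, 5, 5, 5, 4, 5, 4, 0, -5, -7, -6, -6, -6, -7]
180 [-10, -9, -10, -10, -10, -10, -9, -10, -10, -9, -5, 4, 5, 4, 4, 5, 4, 4, 5, 5, 4, 5, 4, -3, -8, -8, -8, -8, -8, -8]
[-10, -9, -9, -9, -9, -10, -9, -5, 0, 1, 2, 5, 5, 5, 6, 4, 4, 4, 5, 4, 5, 5, 5, 4, 5, 4, 4, 5, 5, 4, 4, 5, 5, 5, 5, 5, 4, 4, 4, 6, 5, 5, 6, 4, 4, 5, 4, 6, 4, 5, 5, 4, 4, 4, 4, 5, 4, 4, 4, 5, 5, 4, 5, 4, 4, 3, 5, 4, 5, 5, 4, 5, 4, 5, 5, 4, -3, -9, -10, -10, -10, -10, -10, -10, -10]
[0.47822363 0.14199642 0.065     ]
[0.42901752 0.14349124 0.065     ]
```

Request:
{"op": "jog_arm", "data": {
  "deltas": [
    {"x": 0.69, "y": -0.055, "z": 0, "rx": 0, "ry": 0, "rz": 0, "hand": 0.6},
    {"x": 0, "y": 0, "z": -0.8, "rx": 0, "ry": 0, "rz": 0, "hand": 0.6},
    {"x": 0, "y": 0, "z": -0.8, "rx": 0, "ry": 0, "rz": 0, "hand": 0.6},
    {"x": 0, "y": 0, "z": -0.6, "rx": 0, "ry": 0, "rz": 0, "hand": 0.5},
    {"x": 0, "y": 0, "z": 0, "rx": 0, "ry": 0, "rz": 0, "hand": 0.5},
    {"x": 0, "y": 0, "z": 0, "rx": 0, "ry": 0, "rz": 0, "hand": 0.5}
  ]
}}

```text
t: 16.1
position: [0.4552, 0.1473, 0.1058]
tcp_rot: [-0.0, 1.0, -0.02, 0.001]
wrist_force: [0.5, -0.1, -0.2]
opening: 0.0428
finger_force: 0.0
```

```bash
python3 - <<'E'
from h import *
import pickle
o,M=pose(); m=r.camera_model("wrist"); im=r.grab_frame("wrist")[:,:,::-1].copy()
print(o["position"],np.degrees(np.arctan2(M[1,0],M[0,0])),o["opening"])
cv2.imwrite("pics/w9.png",im); d=im.astype(int)[:,:,0]-im.astype(int)[:,:,2]
Q=proj(m,[[.4536+dx,.1474,.065] for dx in(-.025,0,.025)]); print(Q)
pickle.dump(m,open("m8.pkl","wb"))
for q in(.2,.5,.8):
    u,v=(Q[0]*(1-q)+Q[2]*q).round().astype(int); print(u,v,np.round(d[v-3:v+4,u-26:u+27].mean(0)).astype(int).tolist())
u=int(Q[1,0]);v=int(Q[0,1]); print(v,np.round(d[v-15:v+15,u-4:u+5].mean(1)).astype(int).tolist())
E
```

```text
[0.45515484 0.14725798 0.10578727] -2.24332094383721 0.042757477799395247
[[328.40331999 338.95452936]
 [326.48345066 293.95238597]
 [324.40139777 245.14862564]]
328 320 [-10, -9, -10, -10, -11, -11, -10, -10, -11, -11, -11, -10, -11, -10, -8, -2, 5, 5, 5, 4, 5, 3, 2, 3, 3, 3, 3, 3, 3, 2, 3, 2, 2, 2, -1, -7, -10, -11, -10, -10, -10, -10, -10, -10, -9, -10, -10, -10, -10, -10, -11, -11, -11]
326 292 [-9, -10, -11, -10, -11, -11, -10, -10, -10, -10, -10, -10, -10, -10, -10, -11, -8, -2, 3, 3, 3, 3, 3, 2, 3, 4, 3, 3, 2, 3, 3, 2, 3, 3, 3, 3, 1, -6, -10, -10, -10, -10, -10, -11, -11, -10, -10, -10, -10, -10, -10, -10, -9]
325 264 [-10, -8, -10, -9, -9, -9, -10, -10, -10, -9, -10, -9, -10, -10, -10, -10, -9, -7, 1, 5, 6, 5, 5, 5, 5, 4, 4, 4, 5, 3, 4, 4, 5, 5, 4, 5, 4, 3, 1, -4, -7, -7, -6, -6, -6, -7, -6, -6, -7, -7, -7, -7, -6]
338 [2, 3, 3, 3, 4, 4, 4, 4, 5, 4, 5, 4, 5, 5, 4, -4, -10, -11, -10, -10, -11, -10, -10, -11, -10, -10, -10, -11, -11, -11]
```

Request:
{"op": "jog_arm", "data": {
  "deltas": [
    {"x": -0.01, "y": 0, "z": -0.45, "rx": 0, "ry": 0, "rz": 0, "hand": 0.5},
    {"x": 0, "y": 0, "z": -0.45, "rx": 0, "ry": 0, "rz": 0, "hand": 0.5},
    {"x": 0, "y": 0, "z": 0, "rx": 0, "ry": 0, "rz": 0, "hand": 0.4},
    {"x": 0, "y": 0, "z": 0, "rx": 0, "ry": 0, "rz": 0, "hand": 0.2},
    {"x": 0, "y": 0, "z": 0, "rx": 0, "ry": 0, "rz": 0, "hand": 0.0},
    {"x": 0, "y": 0, "z": 0, "rx": 0, "ry": 0, "rz": 0, "hand": 0.0},
    {"x": 0, "y": 0, "z": 0, "rx": 0, "ry": 0, "rz": 0, "hand": 0.0},
    {"x": 0, "y": 0, "z": 0, "rx": 0, "ry": 0, "rz": 0, "hand": 0.0}
  ],
  "squeeze": 60
}}

```text
t: 17.15
position: [0.4551, 0.1481, 0.0527]
tcp_rot: [-0.0, 1.0, -0.019, 0.002]
wrist_force: [-1.3, -0.5, 6.9]
opening: 0.009
finger_force: 60.5
```

Request:
{"op": "jog_arm", "data": {
  "deltas": [
    {"x": 0, "y": 0, "z": 0.5, "rx": 0, "ry": 0, "rz": 0, "hand": 0.0},
    {"x": 0, "y": 0, "z": 1, "rx": 0, "ry": 0, "rz": 0, "hand": 0.0},
    {"x": 0, "y": 0, "z": 0.9, "rx": 0, "ry": 0, "rz": 0, "hand": 0.0},
    {"x": 0, "y": 0, "z": 0, "rx": 0, "ry": 0, "rz": 0, "hand": 0.0},
    {"x": 0, "y": 0, "z": 0, "rx": 0, "ry": 0, "rz": 0, "hand": 0.0}
  ]
}}

```text
t: 17.77
position: [0.4528, 0.1477, 0.1938]
tcp_rot: [0.0, 1.0, -0.019, -0.0]
wrist_force: [-0.1, -0.6, -1.8]
opening: 0.0088
finger_force: 59.5
```

Request:
{"op": "jog_arm", "data": {
  "deltas": [
    {"x": 0.18, "y": -0.731, "z": 0, "rx": 0, "ry": 0, "rz": 0.281, "hand": 0.0},
    {"x": 0.18, "y": -0.731, "z": 0, "rx": 0, "ry": 0, "rz": 0.281, "hand": 0.0},
    {"x": 0.18, "y": -0.731, "z": 0, "rx": 0, "ry": 0, "rz": 0.281, "hand": 0.0},
    {"x": 0.18, "y": -0.731, "z": 0, "rx": 0, "ry": 0, "rz": 0.281, "hand": 0.0},
    {"x": 0.18, "y": -0.731, "z": 0, "rx": 0, "ry": 0, "rz": 0.281, "hand": 0.0},
    {"x": 0.18, "y": -0.731, "z": 0, "rx": 0, "ry": 0, "rz": 0.281, "hand": 0.0},
    {"x": 0.18, "y": -0.731, "z": 0, "rx": 0, "ry": 0, "rz": 0.281, "hand": 0.0},
    {"x": 0, "y": 0, "z": 0, "rx": 0, "ry": 0, "rz": 0, "hand": 0.0},
    {"x": 0, "y": 0, "z": -0.8, "rx": 0, "ry": 0, "rz": 0, "hand": 0.0},
    {"x": 0, "y": 0, "z": -0.4, "rx": 0, "ry": 0, "rz": 0, "hand": 0.0},
    {"x": 0, "y": 0, "z": 0, "rx": 0, "ry": 0, "rz": 0, "hand": 0.0},
    {"x": 0, "y": 0, "z": 0, "rx": 0, "ry": 0, "rz": 0, "hand": 0.0}
  ]
}}

```text
t: 19.27
position: [0.529, -0.1587, 0.1226]
tcp_rot: [-0.0, 0.988, 0.152, -0.0]
wrist_force: [0.3, 0.7, -0.6]
opening: 0.0085
finger_force: 59.5
```

```bash
python3 - <<'E'
from h import *
import pickle
o,M=pose(); m=r.camera_model("wrist"); im=r.grab_frame("wrist")[:,:,::-1].copy()
print(o["position"],np.degrees(np.arctan2(M[1,0],M[0,0])),o["wrist_force"])
cv2.imwrite("pics/w10.png",im); pickle.dump(m,open("m9.pkl","wb")); g=im.astype(int).mean(2)
a=np.radians(17.5);ex=np.array([np.cos(a),np.sin(a)]);ey=np.array([-ex[1],ex[0]]); p=o["position"][:2]
print("tcp ex,ey",p@ex,p@ey)
W=lambda x,y,z:[*( (.4543+x)*ex+(-.3115+y)*ey),z]
zu=o["position"][2]-.0527
print("mouth far ctr, under far edge ctr",proj(m,[W(.035,0,.05),W(.025,0,zu),W(.03,.0065,.05),W(.03,-.0065,.05)]))
v0=int(proj(m,[W(.025,0,zu)])[0,1]); 
for v in range(v0-16,v0+17,4): print(v,g[v-1:v+2,296:362].mean(0).astype(int).tolist())
E
```

```text
[ 0.52899388 -0.15872694  0.12257862] 17.525197266078752 [ 0.31631019  0.66154014 -0.61040364]
tcp ex,ey 0.4567803243483208 -0.31045209843309957
mouth far ctr, under far edge ctr [[328.02045364 210.53429043]
 [328.15473115 239.33878063]
 [315.99371724 219.5560878 ]
 [340.01087568 219.56882611]]
223 [150, 149, 149, 150, 149, 150, 148, 144, 135, 125, 110, 102, 102, 101, 101, 103, 102, 102, 102, 89, 61, 52, 54, 54, 55, 55, 56, 55, 58, 56, 58, 56, 56, 57, 58, 58, 57, 53, 45, 43, 62, 78, 83, 85, 101, 128, 140, 140, 141, 140, 139, 140, 140, 141, 134, 136, 147, 151, 151, 147, 149, 150, 149, 149, 149, 151]
227 [150, 150, 149, 149, 151, 149, 149, 146, 137, 125, 112, 101, 97, 98, 96, 100, 101, 104, 101, 90, 62, 53, 53, 54, 55, 55, 57, 56, 57, 57, 57, 56, 58, 58, 57, 61, 56, 54, 44, 42, 61, 80, 82, 83, 103, 130, 141, 141, 139, 139, 140, 140, 140, 138, 135, 136, 147, 150, 150, 150, 149, 149, 148, 148, 151, 150]
231 [149, 148, 150, 150, 150, 149, 149, 146, 138, 126, 109, 95, 93, 98, 102, 102, 102, 104, 102, 90, 62, 52, 54, 54, 54, 54, 57, 59, 57, 56, 57, 57, 58, 57, 57, 57, 58, 54, 42, 43, 59, 79
[... 1215 characters left out ...]
, 72, 79, 73, 71, 72, 73, 72, 75, 73, 74, 72, 76, 83, 88, 96, 101, 104, 103, 104, 104, 103, 105, 104, 104]
251 [150, 150, 150, 150, 149, 151, 151, 148, 142, 128, 117, 106, 102, 102, 102, 102, 102, 103, 102, 91, 67, 55, 55, 53, 54, 55, 54, 55, 54, 56, 56, 57, 56, 56, 55, 55, 55, 54, 54, 53, 52, 51, 67, 69, 64, 70, 72, 73, 72, 72, 74, 73, 71, 77, 84, 89, 96, 102, 102, 104, 102, 103, 104, 103, 104, 104]
255 [148, 149, 150, 148, 148, 149, 150, 149, 140, 129, 118, 104, 100, 102, 102, 102, 103, 103, 102, 91, 69, 55, 52, 53, 55, 55, 56, 55, 55, 56, 53, 56, 58, 55, 55, 56, 54, 54, 54, 55, 49, 48, 63, 77, 74, 71, 74, 72, 73, 72, 72, 71, 73, 78, 86, 88, 97, 104, 102, 103, 102, 103, 103, 104, 103, 105]
```

Request:
{"op": "jog_arm", "data": {
  "deltas": [
    {"x": 0.005, "y": -0.014, "z": -0.1, "rx": 0, "ry": 0, "rz": 0, "hand": 0.0},
    {"x": 0, "y": 0, "z": -0.08, "rx": 0, "ry": 0, "rz": 0, "hand": 0.0},
    {"x": 0, "y": 0, "z": -0.05, "rx": 0, "ry": 0, "rz": 0, "hand": 0.0},
    {"x": 0, "y": 0, "z": -0.03, "rx": 0, "ry": 0, "rz": 0, "hand": 0.0},
    {"x": 0, "y": 0, "z": -0.02, "rx": 0, "ry": 0, "rz": 0, "hand": 0.0},
    {"x": 0, "y": 0, "z": 0, "rx": 0, "ry": 0, "rz": 0, "hand": 0.0}
  ]
}}

```text
t: 20.08
position: [0.5292, -0.1601, 0.1055]
tcp_rot: [-0.0, 0.988, 0.152, -0.0]
wrist_force: [0.9, 0.0, 0.1]
opening: 0.0085
finger_force: 59.5
```

Request:
{"op": "jog_arm", "data": {
  "deltas": [
    {"x": 0, "y": 0, "z": -0.02, "rx": 0, "ry": 0, "rz": 0, "hand": 0.0},
    {"x": 0, "y": 0, "z": -0.02, "rx": 0, "ry": 0, "rz": 0, "hand": 0.0},
    {"x": 0, "y": 0, "z": 0, "rx": 0, "ry": 0, "rz": 0, "hand": 0.0}
  ]
}}

```text
t: 20.45
position: [0.5291, -0.16, 0.103]
tcp_rot: [-0.0, 0.988, 0.152, -0.0]
wrist_force: [-0.8, 0.7, -2.2]
opening: 0.0091
finger_force: 59.5
```

Request:
{"op": "jog_arm", "data": {
  "deltas": [
    {"x": 0, "y": 0, "z": -0.02, "rx": 0, "ry": 0, "rz": 0, "hand": 0.0},
    {"x": 0, "y": 0, "z": -0.02, "rx": 0, "ry": 0, "rz": 0, "hand": 0.0},
    {"x": 0, "y": 0, "z": 0, "rx": 0, "ry": 0, "rz": 0, "hand": 0.0}
  ]
}}

```text
t: 20.82
position: [0.5291, -0.1601, 0.1006]
tcp_rot: [-0.0, 0.988, 0.152, -0.0]
wrist_force: [0.0, 0.8, -0.6]
opening: 0.0091
finger_force: 59.5
```

Inside the mouth and still free, so I'll continue down.

Request:
{"op": "jog_arm", "data": {
  "deltas": [
    {"x": 0, "y": 0, "z": -0.02, "rx": 0, "ry": 0, "rz": 0, "hand": 0.0},
    {"x": 0, "y": 0, "z": -0.02, "rx": 0, "ry": 0, "rz": 0, "hand": 0.0},
    {"x": 0, "y": 0, "z": 0, "rx": 0, "ry": 0, "rz": 0, "hand": 0.0}
  ]
}}

```text
t: 21.2
position: [0.5291, -0.1601, 0.0982]
tcp_rot: [-0.0, 0.988, 0.152, -0.0]
wrist_force: [0.6, -0.2, -1.8]
opening: 0.0089
finger_force: 59.5
```

Request:
{"op": "jog_arm", "data": {
  "deltas": [
    {"x": 0, "y": 0, "z": -0.02, "rx": 0, "ry": 0, "rz": 0, "hand": 0.0},
    {"x": 0, "y": 0, "z": -0.02, "rx": 0, "ry": 0, "rz": 0, "hand": 0.0},
    {"x": 0, "y": 0, "z": 0, "rx": 0, "ry": 0, "rz": 0, "hand": 0.0}
  ]
}}

```text
t: 21.58
position: [0.5291, -0.1601, 0.0958]
tcp_rot: [-0.0, 0.988, 0.152, -0.0]
wrist_force: [0.1, 0.2, -1.5]
opening: 0.0087
finger_force: 59.5
```

Request:
{"op": "jog_arm", "data": {
  "deltas": [
    {"x": 0, "y": 0, "z": -0.02, "rx": 0, "ry": 0, "rz": 0, "hand": 0.0},
    {"x": 0, "y": 0, "z": -0.02, "rx": 0, "ry": 0, "rz": 0, "hand": 0.0},
    {"x": 0, "y": 0, "z": 0, "rx": 0, "ry": 0, "rz": 0, "hand": 0.0}
  ]
}}

```text
t: 21.95
position: [0.5291, -0.1601, 0.0934]
tcp_rot: [-0.0, 0.988, 0.152, -0.0]
wrist_force: [0.2, 0.4, -1.4]
opening: 0.0088
finger_force: 59.5
```

Request:
{"op": "jog_arm", "data": {
  "deltas": [
    {"x": 0, "y": 0, "z": -0.02, "rx": 0, "ry": 0, "rz": 0, "hand": 0.0},
    {"x": 0, "y": 0, "z": -0.02, "rx": 0, "ry": 0, "rz": 0, "hand": 0.0},
    {"x": 0, "y": 0, "z": 0, "rx": 0, "ry": 0, "rz": 0, "hand": 0.0}
  ]
}}

```text
t: 22.32
position: [0.5291, -0.1601, 0.091]
tcp_rot: [-0.0, 0.988, 0.152, -0.0]
wrist_force: [-0.0, 0.7, -1.1]
opening: 0.0092
finger_force: 59.5
```

Request:
{"op": "jog_arm", "data": {
  "deltas": [
    {"x": 0, "y": 0, "z": -0.02, "rx": 0, "ry": 0, "rz": 0, "hand": 0.0},
    {"x": 0, "y": 0, "z": -0.015, "rx": 0, "ry": 0, "rz": 0, "hand": 0.0},
    {"x": 0, "y": 0, "z": 0, "rx": 0, "ry": 0, "rz": 0, "hand": 0.0}
  ]
}}

```text
t: 22.7
position: [0.5292, -0.16, 0.0889]
tcp_rot: [-0.0, 0.988, 0.152, -0.0]
wrist_force: [0.4, 0.6, -1.5]
opening: 0.0085
finger_force: 59.6
```

Request:
{"op": "jog_arm", "data": {
  "deltas": [
    {"x": 0, "y": 0, "z": -0.015, "rx": 0, "ry": 0, "rz": 0, "hand": 0.0},
    {"x": 0, "y": 0, "z": -0.015, "rx": 0, "ry": 0, "rz": 0, "hand": 0.0},
    {"x": 0, "y": 0, "z": 0, "rx": 0, "ry": 0, "rz": 0, "hand": 0.0}
  ]
}}

```text
t: 23.08
position: [0.5292, -0.16, 0.0872]
tcp_rot: [-0.0, 0.988, 0.152, -0.0]
wrist_force: [-0.5, 1.6, -1.1]
opening: 0.0087
finger_force: 59.6
```

Request:
{"op": "jog_arm", "data": {
  "deltas": [
    {"x": 0, "y": 0.003, "z": -0.015, "rx": 0, "ry": 0, "rz": 0, "hand": 0.0},
    {"x": 0, "y": 0, "z": -0.015, "rx": 0, "ry": 0, "rz": 0, "hand": 0.0},
    {"x": 0, "y": 0, "z": 0, "rx": 0, "ry": 0, "rz": 0, "hand": 0.0}
  ]
}}

```text
t: 23.45
position: [0.5292, -0.1598, 0.0853]
tcp_rot: [-0.0, 0.988, 0.152, -0.0]
wrist_force: [0.6, 1.4, -1.3]
opening: 0.009
finger_force: 59.6
```

Request:
{"op": "jog_arm", "data": {
  "deltas": [
    {"x": 0, "y": 0.003, "z": -0.015, "rx": 0, "ry": 0, "rz": 0, "hand": 0.0},
    {"x": 0, "y": 0, "z": -0.015, "rx": 0, "ry": 0, "rz": 0, "hand": 0.0},
    {"x": 0, "y": 0, "z": 0, "rx": 0, "ry": 0, "rz": 0, "hand": 0.0}
  ]
}}

```text
t: 23.82
position: [0.5292, -0.1597, 0.0836]
tcp_rot: [-0.0, 0.988, 0.152, -0.0]
wrist_force: [-0.5, 1.8, -0.5]
opening: 0.0086
finger_force: 59.7
```

Request:
{"op": "jog_arm", "data": {
  "deltas": [
    {"x": 0, "y": 0.004, "z": -0.015, "rx": 0, "ry": 0, "rz": 0, "hand": 0.0},
    {"x": 0, "y": 0, "z": -0.015, "rx": 0, "ry": 0, "rz": 0, "hand": 0.0},
    {"x": 0, "y": 0, "z": 0, "rx": 0, "ry": 0, "rz": 0, "hand": 0.0}
  ]
}}

```text
t: 24.2
position: [0.5292, -0.1595, 0.0817]
tcp_rot: [0.0, 0.988, 0.152, -0.0]
wrist_force: [-0.2, 1.3, -1.7]
opening: 0.0087
finger_force: 59.7
```

Request:
{"op": "jog_arm", "data": {
  "deltas": [
    {"x": 0, "y": 0.003, "z": -0.015, "rx": 0, "ry": 0, "rz": 0, "hand": 0.0},
    {"x": 0, "y": 0, "z": -0.015, "rx": 0, "ry": 0, "rz": 0, "hand": 0.0},
    {"x": 0, "y": 0, "z": 0, "rx": 0, "ry": 0, "rz": 0, "hand": 0.0}
  ]
}}

```text
t: 24.58
position: [0.5292, -0.1594, 0.0799]
tcp_rot: [0.0, 0.988, 0.152, -0.0]
wrist_force: [-0.2, 0.2, -1.1]
opening: 0.0088
finger_force: 59.6
```

Request:
{"op": "jog_arm", "data": {
  "deltas": [
    {"x": 0, "y": 0, "z": -0.015, "rx": 0, "ry": 0, "rz": 0, "hand": 0.0},
    {"x": 0, "y": 0, "z": -0.015, "rx": 0, "ry": 0, "rz": 0, "hand": 0.0},
    {"x": 0, "y": 0, "z": 0, "rx": 0, "ry": 0, "rz": 0, "hand": 0.0}
  ]
}}

```text
t: 24.95
position: [0.5292, -0.1593, 0.0782]
tcp_rot: [-0.0, 0.988, 0.152, -0.0]
wrist_force: [-0.1, 1.0, -0.2]
opening: 0.0087
finger_force: 59.6
```

Request:
{"op": "jog_arm", "data": {
  "deltas": [
    {"x": 0, "y": 0.002, "z": -0.015, "rx": 0, "ry": 0, "rz": 0, "hand": 0.0},
    {"x": 0, "y": 0, "z": -0.01, "rx": 0, "ry": 0, "rz": 0, "hand": 0.0},
    {"x": 0, "y": 0, "z": 0, "rx": 0, "ry": 0, "rz": 0, "hand": 0.0}
  ]
}}

```text
t: 25.32
position: [0.5294, -0.1592, 0.0771]
tcp_rot: [0.0, 0.988, 0.152, 0.0]
wrist_force: [-1.3, 2.0, 2.2]
opening: 0.0086
finger_force: 60.1
```

Contact: the net press is about 3.5 N. I'll increase it gently.

Request:
{"op": "jog_arm", "data": {
  "deltas": [
    {"x": 0, "y": 0.003, "z": -0.012, "rx": 0, "ry": 0, "rz": 0, "hand": 0.0},
    {"x": 0, "y": 0, "z": -0.01, "rx": 0, "ry": 0, "rz": 0, "hand": 0.0},
    {"x": 0, "y": 0, "z": 0, "rx": 0, "ry": 0, "rz": 0, "hand": 0.0}
  ]
}}

```text
t: 25.7
position: [0.5296, -0.1591, 0.0765]
tcp_rot: [0.0, 0.988, 0.152, 0.0]
wrist_force: [-2.4, 2.2, 6.5]
opening: 0.0086
finger_force: 60.8
```

Request:
{"op": "jog_arm", "data": {
  "deltas": [
    {"x": 0, "y": 0.002, "z": -0.012, "rx": 0, "ry": 0, "rz": 0, "hand": 0.0},
    {"x": 0, "y": 0, "z": 0, "rx": 0, "ry": 0, "rz": 0, "hand": 0.0},
    {"x": 0, "y": 0, "z": 0, "rx": 0, "ry": 0, "rz": 0, "hand": 0.0}
  ]
}}

```text
t: 26.08
position: [0.5298, -0.1591, 0.0763]
tcp_rot: [0.0, 0.988, 0.152, 0.0]
wrist_force: [-4.3, 2.7, 8.6]
opening: 0.0086
finger_force: 61.1
```

Request:
{"op": "jog_arm", "data": {
  "deltas": [
    {"x": 0, "y": 0, "z": -0.003, "rx": 0, "ry": 0, "rz": 0, "hand": 0.0},
    {"x": 0, "y": 0, "z": 0, "rx": 0, "ry": 0, "rz": 0, "hand": 0.0},
    {"x": 0, "y": 0, "z": 0, "rx": 0, "ry": 0, "rz": 0, "hand": 0.0},
    {"x": 0, "y": 0, "z": 0, "rx": 0, "ry": 0, "rz": 0, "hand": 0.0},
    {"x": 0, "y": 0, "z": 0, "rx": 0, "ry": 0, "rz": 0, "hand": 0.0},
    {"x": 0, "y": 0, "z": 0, "rx": 0, "ry": 0, "rz": 0, "hand": 0.0}
  ]
}}

```text
t: 26.82
position: [0.5297, -0.1591, 0.0763]
tcp_rot: [0.0, 0.988, 0.152, 0.0]
wrist_force: [-3.8, 2.4, 10.7]
opening: 0.009
finger_force: 61.2
```

Request:
{"op": "jog_arm", "data": {
  "deltas": [
    {"x": 0, "y": 0, "z": 0, "rx": 0, "ry": 0, "rz": 0, "hand": 0.2},
    {"x": 0, "y": 0, "z": 0, "rx": 0, "ry": 0, "rz": 0, "hand": 0.3},
    {"x": 0, "y": 0, "z": 0, "rx": 0, "ry": 0, "rz": 0, "hand": 0.35},
    {"x": 0, "y": 0, "z": 0, "rx": 0, "ry": 0, "rz": 0, "hand": 0.35},
    {"x": 0, "y": 0, "z": 0.2, "rx": 0, "ry": 0, "rz": 0, "hand": 0.35},
    {"x": 0, "y": 0, "z": 0.6, "rx": 0, "ry": 0, "rz": 0, "hand": 0.35},
    {"x": 0, "y": 0, "z": 1, "rx": 0, "ry": 0, "rz": 0, "hand": 0.35},
    {"x": 0, "y": 0, "z": 0.9, "rx": 0, "ry": 0, "rz": 0, "hand": 0.35},
    {"x": 0, "y": 0, "z": 0, "rx": 0, "ry": 0, "rz": 0, "hand": 0.35},
    {"x": 0, "y": 0, "z": 0, "rx": 0, "ry": 0, "rz": 0, "hand": 0.35}
  ]
}}

```text
t: 28.08
position: [0.5291, -0.1588, 0.2368]
tcp_rot: [0.0, 0.988, 0.152, 0.0]
wrist_force: [-0.6, -0.5, -0.5]
opening: 0.0302
finger_force: 0.0
```

```bash
python3 - <<'E'
from h import *
o,M=pose(); m=r.camera_model("wrist"); im=r.grab_frame("wrist")[:,:,::-1].copy()
print(o["position"],o["opening"],o["wrist_force"]); cv2.imwrite("pics/w11.png",im)
a=np.radians(17.5);ex=np.array([np.cos(a),np.sin(a)]);ey=np.array([-ex[1],ex[0]])
W=lambda x,y,z:[*((.4543+x)*ex+(-.3115+y)*ey),z]
g=im.astype(int).mean(2); d=im.astype(int)[:,:,0]-im.astype(int)[:,:,2]
for n,y,zt in(("thick",.0625,.0985),("thin",.0005,.0885)):
    Q=proj(m,[W(-.025,y,zt),W(.025,y,zt)]); print(n,Q.round(1).tolist())
    for q in(.2,.8):
        u,v=(Q[0]*(1-q)+Q[1]*q).round().astype(int); print(u,v,g[v-2:v+3,u-24:u+25].mean(0).astype(int).tolist())
    u=int(Q[0,0]); v0,v1=int(Q[1,1])-14,int(Q[0,1])+12; print(v0,g[v0:v1,u-3:u+4].mean(1).astype(int).tolist())
E
```

```text
[ 0.5290579  -0.15883314  0.23680307] 0.03021121495607423 [-0.64213671 -0.49969111 -0.4575475 ]
thick [[243.4, 269.2], [238.8, 203.3]]
242 256 [110, 111, 110, 111, 112, 110, 105, 95, 90, 89, 93, 111, 135, 133, 119, 115, 115, 115, 114, 115, 114, 113, 112, 112, 113, 112, 113, 114, 113, 115, 114, 103, 72, 40, 30, 31, 33, 30, 37, 50, 71, 84, 89, 86, 84, 78, 68, 64, 67]
240 216 [108, 108, 106, 107, 108, 101, 89, 86, 84, 93, 113, 135, 132, 119, 114, 115, 113, 112, 114, 113, 114, 115, 114, 115, 116, 115, 116, 116, 115, 115, 110, 87, 52, 31, 31, 32, 32, 34, 32, 32, 32, 32, 32, 30, 31, 35, 51, 67, 67]
189 [59, 56, 60, 62, 62, 58, 52, 51, 51, 50, 51, 52, 51, 50, 52, 75, 104, 114, 113, 112, 111, 112, 113, 112, 113, 114, 114, 113, 114, 116, 113, 115, 114, 115, 115, 115, 113, 113, 113, 113, 114, 114, 115, 116, 114, 114, 115, 114, 115, 115, 114, 113, 112, 112, 112, 113, 113, 115, 114, 115, 115, 115, 115, 114, 112, 112, 112, 112, 113, 113, 114, 115, 115, 115, 114, 113, 113, 112, 112, 106, 99, 108, 112, 112, 111, 112, 112, 112, 111, 110, 111, 111]
thin [[326.6, 264.4], [326.6, 200.4]]
327 252 [77, 1
[... 174 characters left out ...]
, 94, 97, 97, 96, 97, 96, 89, 68, 51]
327 213 [96, 136, 141, 139, 138, 140, 139, 139, 134, 118, 103, 95, 93, 95, 95, 86, 67, 76, 102, 111, 108, 108, 107, 107, 108, 108, 109, 109, 111, 103, 77, 46, 52, 66, 67, 67, 66, 65, 72, 81, 91, 94, 96, 95, 96, 97, 94, 85, 67]
186 [38, 44, 50, 51, 49, 51, 50, 50, 50, 49, 49, 55, 86, 108, 112, 113, 111, 111, 111, 110, 111, 111, 111, 110, 109, 108, 108, 108, 107, 109, 110, 110, 111, 111, 111, 110, 111, 110, 110, 110, 110, 110, 109, 109, 109, 108, 108, 109, 109, 109, 109, 107, 109, 109, 109, 109, 110, 109, 109, 108, 108, 108, 108, 108, 109, 110, 109, 111, 110, 109, 109, 109, 106, 108, 107, 104, 93, 95, 98, 100, 102, 104, 105, 103, 103, 100, 99, 98, 100, 99]
```

```bash
python3 -c "
from plant import r
print(r.close_job())"
```

```text
the job is handed in; nothing more can be done
None
```

Both coupons stand wedged in their slots, thick in the widest and then thin in the middle; each was felt to its stop and pressed at about 10–12 N for over half a second, and the job was handed in at about 28 s. Two slips: the thick coupon first caught on the slot's edge at about 16–18 N before I backed off and re-centred it, and I viewed 11 pictures against the limit of 10. The thin coupon is about 1.7 mm off centre along its slot.

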